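Clear away the inserts at the end of the shift

TASK

The shift is over and the cutting inserts have to be cleared up: lift the two-bay tray by its handle and tip the worn square inserts out over their lip into the black scrap tub, without losing the unused round ones in the other bay, and set the tray down again upright where it stood. Shut the insert box that was left open, and stack all the insert boxes squarely on the one at the back between the drawer cabinet and the vice, without shoving that one about.

Things in the scene. Friction and masses are not known exactly. Their poses are not given: they have to be found in the camera images.
- sort_tray: smooth grey plastic two-bay tray, loose, 0.22 kg, 160 (x) x 92 (y) mm; origin at the centre of its underside, z up. Divider along y through the middle, 8 mm thick, 34 mm high. Square inserts in the +x bay, round ones in the -x bay. Bay floors 3 mm up, flat to x = 45 mm, then sloping up to the lips; side walls 31 mm high at y = +-46 mm
- tray_handle (a point): centre of the tray's handle bar, 69 mm above the middle of its underside: the bar runs along tray y above the divider, 12 mm thick (x), 70 mm long (y), 20 mm high (59 to 79 mm up); grip it from above across tray x
- square_lip (a point): edge of the square inserts' pouring lip, at tray x = 79, y = 0, 19 mm up; the lip slopes up to it at 25 degrees. Inserts slide on the tray with friction about 0.28: tipped about 60 degrees towards tray +x the squares run out over this edge while the rounds lie against the divider
- scrap_tub: black open scrap tub, fixed, outside 136 (x) x 126 (y) mm, 57 mm high, walls 4 mm; origin at the centre of its underside, z up
- stack_base: closed blue insert box that starts the column, standing by itself at the back between the drawer cabinet and the vice; 62 (x) x 88 (y) mm; the next box stands 23 mm above it. Origin at the centre of its underside, x across its short side, z up; loose, 0.45 kg
- box_open: the insert box whose lid stands open, same make and size as stack_base: body 58 (x) x 88 (y) x 18 mm, 23 mm with the lid shut, about 0.28 kg; origin at the centre of its underside, z up. To be gripped from above across x, on the sides. The lid's hinge line lies along y at x = +30 mm, 19 mm up
- box_open_lid (a joint): hinge of that box's lid: 0 shut, growing as the lid rises about the hinge line, up to 1.75 rad; the lid is a 4 mm plate that reaches 58 mm from the hinge line (towards -x when shut). It stays where it is left and needs about 0.5 N at its edge to move; it has no catch
- box_a: loose closed blue insert box with a pale flat lid, same make and size as stack_base (58 mm across the body in x, 88 mm in y, 23 mm high), about 0.28 kg, standing on the left; gripped from above across x; origin at the centre of its underside, z up; may be absent (None)
- box_b: loose closed blue insert box with a pale flat lid, same make and size as stack_base (58 mm across the body in x, 88 mm in y, 23 mm high), about 0.28 kg, standing on the left; gripped from above across x; origin at the centre of its underside, z up; may be absent (None)
- box_c: loose closed blue insert box with a pale flat lid, same make and size as stack_base (58 mm across the body in x, 88 mm in y, 23 mm high), about 0.28 kg, standing on the left; gripped from above across x; origin at the centre of its underside, z up; may be absent (None)
- square_1: worn square insert, 15.9 x 15.9 x 6.4 mm, gold-coated with a screw hole, 24 g, lying in the square inserts' bay; origin at the centre of its underside; may be absent (None)
- square_2: worn square insert, 15.9 x 15.9 x 6.4 mm, gold-coated with a screw hole, 24 g, lying in the square inserts' bay; origin at the centre of its underside; may be absent (None)
- square_3: worn square insert, 15.9 x 15.9 x 6.4 mm, gold-coated with a screw hole, 24 g, lying in the square inserts' bay; origin at the centre of its underside; may be absent (None)
- square_4: worn square insert, 15.9 x 15.9 x 6.4 mm, gold-coated with a screw hole, 24 g, lying in the square inserts' bay; origin at the centre of its underside; may be absent (None)
- square_5: worn square insert, 15.9 x 15.9 x 6.4 mm, gold-coated with a screw hole, 24 g, lying in the square inserts' bay; origin at the centre of its underside; may be absent (None)
- round_1: unused round insert, 16 mm diameter x 6.4 mm, gold-coated with a screw hole, 19 g, lying in the other bay; origin at the centre of its underside; may be absent (None)
- round_2: unused round insert, 16 mm diameter x 6.4 mm, gold-coated with a screw hole, 19 g, lying in the other bay; origin at the centre of its underside; may be absent (None)
- round_3: unused round insert, 16 mm diameter x 6.4 mm, gold-coated with a screw hole, 19 g, lying in the other bay; origin at the centre of its underside; may be absent (None)
- round_4: unused round insert, 16 mm diameter x 6.4 mm, gold-coated with a screw hole, 19 g, lying in the other bay; origin at the centre of its underside; may be absent (None)

How it is judged (in metres and radians):
On the way:
1. the tray is lifted and tipped towards the square inserts' lip at the scrap tub (angle between sort_tray's own z axis and vertical above 0.6 rad and z of sort_tray in the frame of scrap_tub above 0.03 m and horizontal distance between sort_tray and scrap_tub below 0.2 m), for 0.1 s.
At the end, for the whole second after the job is handed in: Squares in the tub below its rim; rounds in their bay; tray upright on the cart within 8 cm of its start; open lid shut (0.12 rad); every box present level on the column, centre within 10 mm of the bottom box and square to it (0.14 rad, either way round); all at rest (x of square_1 in the frame of scrap_tub between -0.066 and 0.066 m and y of square_1 in the frame of scrap_tub between -0.061 and 0.061 m and z of each of square_1, square_2, square_3, square_4, square_5 in the frame of scrap_tub below 0.05 m and linear speed of each of square_1, square_2, square_3, square_4, square_5, sort_tray, box_open, box_a, box_b, box_c below 0.02 m/s and x of square_2 in the frame of scrap_tub between -0.066 and 0.066 m and y of square_2 in the frame of scrap_tub between -0.061 and 0.061 m and x of square_3 in the frame of scrap_tub between -0.066 and 0.066 m and y of square_3 in the frame of scrap_tub between -0.061 and 0.061 m and x of square_4 in the frame of scrap_tub between -0.066 and 0.066 m and y of square_4 in the frame of scrap_tub between -0.061 and 0.061 m and x of square_5 in the frame of scrap_tub between -0.066 and 0.066 m and y of square_5 in the frame of scrap_tub between -0.061 and 0.061 m and x of round_1 in the frame of sort_tray between -0.076 and -0.003 m and y of round_1 in the frame of sort_tray between -0.044 and 0.044 m and z of round_1 in the frame of sort_tray between -0.002 and 0.032 m and x of round_2 in the frame of sort_tray between -0.076 and -0.003 m and y of round_2 in the frame of sort_tray between -0.044 and 0.044 m and z of round_2 in the frame of sort_tray between -0.002 and 0.032 m and x of round_3 in the frame of sort_tray between -0.076 and -0.003 m and y of round_3 in the frame of sort_tray between -0.044 and 0.044 m and z of round_3 in the frame of sort_tray between -0.002 and 0.032 m and x of round_4 in the frame of sort_tray between -0.076 and -0.003 m and y of round_4 in the frame of sort_tray between -0.044 and 0.044 m and z of round_4 in the frame of sort_tray between -0.002 and 0.032 m and height (world z) of each of sort_tray, stack_base below 0.006 m and angle between each of sort_tray, box_open, box_a, box_b, box_c's own z axis and vertical below 0.06 rad and distance of sort_tray from where it was at the start of the episode below 0.08 m and value of joint box_open_lid below 0.12 rad and horizontal distance between each of box_open, box_a, box_b, box_c and stack_base below 0.01 m and angle between the x axis of each of box_open, box_a, box_b, box_c and the x axis of stack_base, either way round below 0.14 rad and height (world z) of each of box_open, box_a, box_b, box_c above 0.017 m); the robot touches nothing.
It fails at once if a round insert leaves the tray (distance between any of round_1, round_2, round_3, round_4 and sort_tray above 0.11 m).
It fails at once if a square insert ends up in the round inserts' bay ((x of square_1 in the frame of sort_tray between -0.079 and -0.012 m and y of square_1 in the frame of sort_tray between -0.044 and 0.044 m and z of square_1 in the frame of sort_tray between 0 and 0.03 m) or (x of square_2 in the frame of sort_tray between -0.079 and -0.012 m and y of square_2 in the frame of sort_tray between -0.044 and 0.044 m and z of square_2 in the frame of sort_tray between 0 and 0.03 m) or (x of square_3 in the frame of sort_tray between -0.079 and -0.012 m and y of square_3 in the frame of sort_tray between -0.044 and 0.044 m and z of square_3 in the frame of sort_tray between 0 and 0.03 m) or (x of square_4 in the frame of sort_tray between -0.079 and -0.012 m and y of square_4 in the frame of sort_tray between -0.044 and 0.044 m and z of square_4 in the frame of sort_tray between 0 and 0.03 m) or (x of square_5 in the frame of sort_tray between -0.079 and -0.012 m and y of square_5 in the frame of sort_tray between -0.044 and 0.044 m and z of square_5 in the frame of sort_tray between 0 and 0.03 m)).
It fails at once if the bottom box of the column is shoved more than 3 cm (distance of stack_base from where it was at the start of the episode above 0.03 m).
Of box_a, box_b, box_c only 2 to 3 are there at a start; the rules pass over those that are not, and their reading is None.
Of square_1, square_2, square_3, square_4, square_5 only 3 to 5 are there at a start; the rules pass over those that are not, and their reading is None.
Of round_1, round_2, round_3, round_4 only 2 to 4 are there at a start; the rules pass over those that are not, and their reading is None.
At some moment in a run one of sort_tray may be knocked a few centimetres aside while the robot is not near it.
It also fails if it takes over 200 s, if anything falls off the work surface, if the arm or the gripper's body presses on something with over 40 N, if the wrist force passes 120 N, or if a joint passes its speed limit or range.

ROBOT

A 7-joint arm with a two-finger parallel gripper is mounted at the origin on a cart in front of the work surface, level with it; the furniture and walls round the work are solid. World frame = base frame: x ahead of the robot, y to its left, z up, the work surface at z = 0. Lengths are in mm, angles in rad, forces in N, time in s.
With the tool pointing down it reaches from about 425 to 800 mm from the base axis. Payload 8.3 kg.
Tool frame: the origin (TCP) lies at the centre of the arm's flange, where the gripper is bolted on; the fingertips stand 173 mm ahead of it and the grasp point (between the pads) lies 155 mm ahead of it; z points along the fingers, y is the line along which they close (so a half turn about z gives the same grasp; the last joint's range is limited). The gripper opens to 85 mm and grips with 20 to 120 N. Pads are 22 mm wide; open, the fingers measure 114 mm over their backs; the gripper's body (76 mm by 85 mm) begins 54 mm behind the grasp point. The pads swing forward as they close: fully open they stand 13 mm farther back than shut.
Start: joints at [1.043, 0.383, 0.016, 1.37, -0.006, 1.388, -0.046], TCP at [280.18, -558.673, 404.679] pointing down, gripper open.
Joint ranges: [-2.95, 2.95], [-0.25, 2.06], [-1.52, 1.56], [0.18, 2.33], [-1.44, 4.58], [0.02, 2.06], [-3.01, 3.01]. Speed limits (rad/s): [2.39, 2.39, 3.01, 3.01, 3.14, 3.14, 3.14].

INTERFACE

Orientations are given as a unit quaternion [w, x, y, z].
In Python, from plant import robot gives the robot as it stands. The module is installed in compiled form; this text tells all that it offers.
- The arm moves only by the tool step_arm, never from a script. Its argument "rows" is a list of rows, each an object with "travel": the shift along the tool's x, y, z in units of 0.08 m (1.0 is 0.08 m), a list of three; "turn": the turn, a rotation vector about the tool's x, y, z in units of 8 degrees (1.0 is 8 degrees), a list of three. A call has 1 to 20 rows; each row shifts and turns the commanded pose from where the row before left it, along the tool's axes as they then stand; what a row does not reach is not made up. A row lasts 1/10 s, in which the tool goes at most 50 mm and 8.59 degrees, less where a joint would pass 70% of its speed; a pose out of reach is approached as far as the arm can. A call with a number of a shift or a turn outside -1 to 1 is refused whole. A call with a gripper value outside its range is refused whole. "gripper" is the opening, from -1 (shut) to 1 (fully open), set as the call begins (left out, the last holds). The fingers move at their own pace and stop on an object; "force" is the grip in N (left out, the last holds). Time passes only in rows, so rows that do not move let the fingers close. It gives the time, the measured TCP pose, the force, the opening and the grip force at its end, in the units of the state.
- robot.state(): the state, without advancing time (a new reading comes with each control period).
- robot.capture(name): name is "side" or "top" or "wrist"; returns the picture (420x560x3 uint8, blue, green, red); there is no depth.
- robot.get_calibration(name): a dict with "intrinsics" (3x3 intrinsics, pixels), "camera_from_world" (4x4, takes a point from world to camera coordinates); the wrist camera has in their place "T_tool_cam" (4x4, takes a point from camera to tool coordinates, whose origin is the TCP and whose axes are the flange's). Camera axes: x right, y down, z forward; pixel columns grow to the right and rows downward; lengths in mm; the calibration is good to about 2 mm. The wrist camera is an equidistant fisheye: a pixel r from the principal point sees the ray r / f radians off the axis. A picture is of the moment at which its call begins: read the wrist's pose just before it. get_calibration takes no time and is no camera call.
- robot.hand_in(): hands the job in; it is judged then, once.
The state is a dict: "time": time; "joint_positions": joint angles; "joint_velocities": joint speeds; "effort": joint torques, N m; "tcp_pos": TCP position; "tool_rot": TCP orientation; "ft_force": force on the tool from outside, world axes, zero at the start; "ft_torque": the same for the moment, N m; "finger_gap": finger opening in mm; "grip_force": force on a finger pad.
Only numpy, scipy, OpenCV 4.12 (cv2) and the standard library are available. Lean on these libraries where they do the work, as an engineer would, in place of code of your own. Each camera call takes 0.05 s, during which the arm holds its last target. There are 200 camera calls.

## Working session

There is one attempt and no reset: what is moved stays moved. The work goes in short steps, Python scripts to look and compute and a tool call to move; the robot and the scene stay as the last step left them, time stands still between calls to the robot, and variables do not carry over. Pictures are saved under pics/ and viewed, at most 14 in all, crops included, and the job is handed in when it is done.

Besides the shell and the picture viewer there is one more tool, called as a command line: name --argument value ..., lists and objects as JSON in quotes. step_arm: Moves the arm, as the interface text tells. Shifts and turns lie within -1 to 1; 1 stands for 0.08 m of shift or 8 degrees of turn. Its arguments: {"type":"object","properties":{"rows":{"type":"array","items":{"type":"object","properties":{"travel":{"type":"array","items":{"type":"number"}},"turn":{"type":"array","items":{"type":"number"}}}}},"gripper":{"type":"number"},"force":{"type":"number"}},"required":["rows"]}

```bash
mkdir -p pics
cat > h.py <<'E'
import numpy as np, cv2
from plant import robot
from scipy.spatial.transform import Rotation as R
def pose():
    s=robot.state(); q=s['tool_rot']; return np.array(s['tcp_pos']),R.from_quat([q[1],q[2],q[3],q[0]]).as_matrix(),s
def ray(name,px,p=None,Rm=None):
    c=robot.get_calibration(name); K=np.array(c['intrinsics']); u,v=px
    if name=='wrist':
        x=(u-K[0,2])/K[0,0]; y=(v-K[1,2])/K[1,1]; r=np.hypot(x,y)+1e-12
        d=np.array([np.sin(r)*x/r,np.sin(r)*y/r,np.cos(r)]); T=np.array(c['T_tool_cam'])
        return p+Rm@T[:3,3], Rm@(T[:3,:3]@d)
    T=np.array(c['camera_from_world']); d=np.linalg.inv(K)@[u,v,1]
    return -T[:3,:3].T@T[:3,3], T[:3,:3].T@d
def onz(name,px,z,p=None,Rm=None):
    o,d=ray(name,px,p,Rm); return o+d*(z-o[2])/d[2]
def tri(rays):
    A=np.zeros((3,3));b=np.zeros(3)
    for o,d in rays:
        d=d/np.linalg.norm(d);M=np.eye(3)-np.outer(d,d);A+=M;b+=M@o
    return np.linalg.solve(A,b)
def proj(name,X):
    c=robot.get_calibration(name);T=np.array(c['camera_from_world']);q=np.array(c['intrinsics'])@(T[:3,:3]@X+T[:3,3]);return q[:2]/q[2]
E
python3 - <<'E'
from h import *
for n in('side','top','wrist'):
    cv2.imwrite(f'pics/{n}0.png',robot.capture(n)); c=robot.get_calibration(n); print(n,{k:np.round(v,3).tolist() for k,v in c.items()})
print(pose()[2])
E
```

```text
side {'intrinsics': [[400.544, 0.0, 281.026], [0.0, 400.544, 212.524], [0.0, 0.0, 1.0]], 'camera_from_world': [[0.999, 0.048, 0.019, -519.139], [0.04, -0.494, -0.869, 56.713], [-0.032, 0.868, -0.495, 899.578], [0.0, 0.0, 0.0, 1.0]]}
top {'intrinsics': [[403.162, 0.0, 282.029], [0.0, 403.162, 212.696], [0.0, 0.0, 1.0]], 'camera_from_world': [[-0.013, -1.0, -0.013, 38.267], [-0.994, 0.014, -0.107, 542.983], [0.107, 0.011, -0.994, 847.931], [0.0, 0.0, 0.0, 1.0]]}
wrist {'intrinsics': [[325.192, 0.0, 268.717], [0.0, 325.192, 207.756], [0.0, 0.0, 1.0]], 'T_tool_cam': [[-0.001, -0.955, -0.296, 76.313], [1.0, -0.0, -0.001, 0.481], [0.001, -0.296, 0.955, 31.688], [0.0, 0.0, 0.0, 1.0]]}
{'time': 0.15, 'joint_positions': array([ 1.04309319,  0.38408751,  0.01643551,  1.37090244, -0.00631226,
        1.38819296, -0.04649829]), 'joint_velocities': array([ 5.12239852e-05, -1.00519691e-03, -1.00808586e-03, -3.80647531e-03,
        2.52463359e-03, -5.95300506e-04, -5.19219250e-04]), 'effort': array([ 2.09668986e-03, -6.28155971e+01,  8.45418926e-01, -3.72164905e+01,
        1.66355423e-02,  1.08255754e-02,  5.43252031e-05]), 'tcp_pos': array([ 280.11475151, -558.58220459,  403.88702505]), 'tool_rot': array([-7.46642683e-04,  9.73114908e-01,  2.30318871e-01, -1.89280183e-04]), 'ft_force': array([-0.12931902,  0.46388034,  0.03452302]), 'ft_torque': array([ 0.01858383,  0.05714115, -0.01469162]), 'grip_force': 0.0, 'finger_gap': 85.67035707878988}
```

View pics/top0.png

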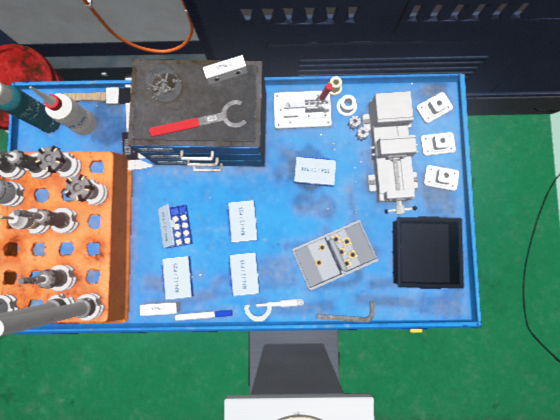

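View pics/side0.png

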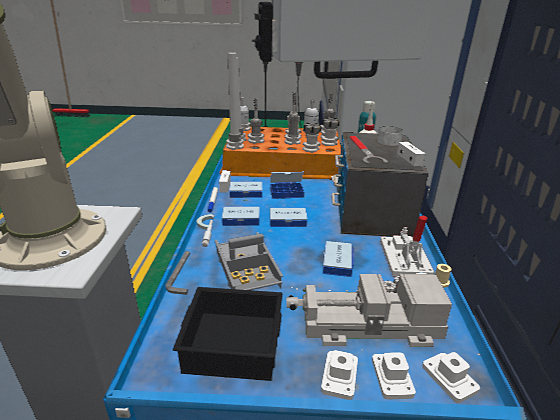

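```bash
cat > m.py <<'E'
from h import *
im=cv2.imread('pics/top0.png'); cv2.imwrite('pics/topc.png',cv2.resize(im[140:320,130:490],None,fx=2.2,fy=2.2,interpolation=cv2.INTER_CUBIC))
hsv=cv2.cvtColor(im,cv2.COLOR_BGR2HSV)
m=((hsv[...,1]<80)&(hsv[...,2]>150)).astype(np.uint8)
m=cv2.morphologyEx(m,cv2.MORPH_CLOSE,np.ones((5,5)))
m[:140]=0
def pr(n,c,z):
    r=cv2.minAreaRect(c); b=cv2.boxPoints(r); w=np.array([onz('top',p,z)[:2] for p in b]); ce=w.mean(0); e=w[1]-w[0]; f=w[2]-w[1]
    L=e if np.linalg.norm(e)>np.linalg.norm(f) else f
    print(n,np.round(r[0]),'xy',ce.round(1),'sides',np.linalg.norm(e).round(1),np.linalg.norm(f).round(1),'long-axis deg',np.degrees(np.arctan2(L[1],L[0])).round(1)%180)
for c in cv2.findContours(m,0,2)[0]:
    if 400<cv2.contourArea(c)<3000: pr('lid',c,23)
k=((hsv[...,2]<45)).astype(np.uint8); k[:205]=0;k[:,:385]=0;k[300:]=0;k[:,470:]=0
c=max(cv2.findContours(k,0,2)[0],key=cv2.contourArea); pr('tub',c,57)
g=((hsv[...,1]<60)&(hsv[...,2]>60)).astype(np.uint8); g[:215]=0;g[:,:285]=0;g[295:]=0;g[:,385:]=0
g=cv2.morphologyEx(g,cv2.MORPH_CLOSE,np.ones((7,7)))
c=max(cv2.findContours(g,0,2)[0],key=cv2.contourArea); pr('tray',c,25)
E
python3 m.py
```

```text
lid [ 71. 292.] xy [378.4 489.1] sides 106.7 156.9 long-axis deg 72.9
lid [175. 289.] xy [383.4 263.7] sides 161.1 135.1 long-axis deg 93.6
lid [244. 274.] xy [412.8 114.2] sides 59.0 87.9 long-axis deg 4.900000000000006
lid [174. 224.] xy [522.  269.1] sides 59.1 93.3 long-axis deg 9.099999999999994
lid [242. 221.] xy [527.7 118.5] sides 56.9 88.1 long-axis deg 4.400000000000006
lid [ 38. 200.] xy [580.6 570.8] sides 173.6 147.7 long-axis deg 89.1
lid [440. 182.] xy [ 606.6 -317.3] sides 72.2 75.6 long-axis deg 81.3
lid [315. 171.] xy [636.5 -42.2] sides 56.7 89.8 long-axis deg 83.5
lid [197. 161.] xy [663.2 220.4] sides 46.8 115.3 long-axis deg 87.3
lid [ 67. 177.] xy [632.  509.5] sides 92.6 202.6 long-axis deg 52.2
tub [444. 259.] xy [ 439.7 -304.5] sides 103.0 60.2 long-axis deg 177.0
tray [334. 255.] xy [451.8 -81.1] sides 163.7 97.8 long-axis deg 113.0
```

View pics/topc.png

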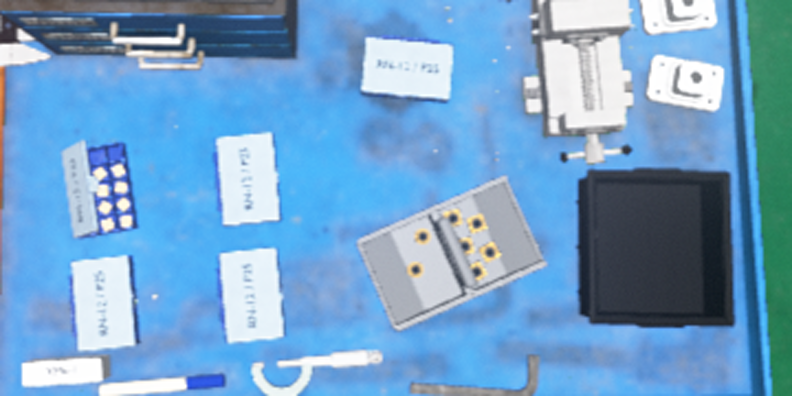

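```bash
cat >> h.py <<'E'
def go(p=None,x=None,ang=None,dp=None):
    """print rows to reach world TCP p, tool down with tool-x heading ang(deg); translation first-equal rows"""
    p0,R0,s=pose(); d=(np.array(p)-p0) if p is not None else np.array(dp,float)
    t=R0.T@d/80; n=int(np.ceil(np.linalg.norm(d)/48)) or 1
    print('travel total',t.round(3),'n>=',n,'row',(t/n).round(3))
    if ang is not None:
        a=np.radians(ang); T=np.array([[np.cos(a),np.sin(a),0],[np.sin(a),-np.cos(a),0],[0,0,-1]]).T
        rv=R.from_matrix(R0.T@T).as_rotvec(degrees=True)/8; print('turn total',rv.round(3))
E
python3 - <<'E'
from h import *
im=cv2.imread('pics/top0.png')
# tub rim corners from crop
for c in [(580,170),(733,170),(735,325),(580,322)]:
    px=(c[0]/2.2+130,c[1]/2.2+140); print(px,onz('top',px,57).round(0),onz('top',px,0).round(0))
hsv=cv2.cvtColor(im,cv2.COLOR_BGR2HSV)
print(im[252,[388,390,392,394,396,398,400,402,404,460,462,464,466,468]].tolist())
sd=cv2.imread('pics/side0.png')
for px in [(184,288),(281,294),(276,376),(178,350)]: print('side',px,onz('side',px,57).round(0),onz('side',px,0).round(0))
# handle: top px of bar in top view
for c in [(437,215),(475,288)]:
    px=(c[0]/2.2+130,c[1]/2.2+140); print('bar',px,onz('top',px,79).round(0))
go(p=[482,-370,300],ang=23)
E
```

```text
(393.6363636363636, 217.27272727272725) [ 528. -203.   57.] [ 533. -218.    0.]
(463.18181818181813, 217.27272727272725) [ 526. -348.   57.] [ 531. -373.    0.]
(464.09090909090907, 287.72727272727275) [ 380. -341.   57.] [ 376. -366.    0.]
(393.6363636363636, 286.3636363636364) [ 385. -197.   57.] [ 380. -212.    0.]
[[241, 176, 102], [237, 172, 107], [126, 86, 56], [52, 36, 30], [54, 39, 29], [74, 60, 54], [67, 54, 47], [73, 61, 54], [74, 61, 55], [61, 53, 49], [106, 76, 55], [231, 159, 93], [227, 151, 78], [135, 88, 31]]
side (184, 288) [ 365. -213.   57.] [ 342. -148.    0.]
side (281, 294) [ 529. -217.   57.] [ 527. -152.    0.]
side (276, 376) [ 530. -378.   57.] [ 528. -333.    0.]
side (178, 350) [ 391. -344.   57.] [ 371. -295.    0.]
bar (328.6363636363636, 237.72727272727272) [486. -64.  79.]
bar (345.9090909090909, 270.9090909090909) [418. -97.  79.]
travel total [ 3.313 -0.974  1.3  ] n>= 7 row [ 0.473 -0.139  0.186]
turn total [-0.011  0.001  0.454]
```

step_arm --rows '[{"travel": [0.5, -0.1, 0.2], "turn": [0, 0, 0.1]}, {"travel": [0.5, -0.1, 0.2], "turn": [0, 0, 0.1]}, {"travel": [0.5, -0.1, 0.2], "turn": [0, 0, 0.1]}, {"travel": [0.5, -0.1, 0.2], "turn": [0, 0, 0.1]}, {"travel": [0.5, -0.1, 0.2], "turn": [0, 0, 0]}, {"travel": [0.5, -0.1, 0.2], "turn": [0, 0, 0]}, {"travel": [0.4, -0.1, 0.1], "turn": [0, 0, 0]}, {"travel": [0, 0, 0], "turn": [1, 0, 0]}, {"travel": [0, 0, 0], "turn": [1, 0, 0]}, {"travel": [0, 0, 0], "turn": [1, 0, 0]}, {"travel": [0, 0, 0], "turn": [1, 0, 0]}, {"travel": [0, 0, 0], "turn": [1, 0, 0]}, {"travel": [0, 0, 0], "turn": [1, 0, 0]}, {"travel": [0, 0, 0], "turn": [1, 0, 0]}, {"travel": [0, 0, 0], "turn": [0.5, 0, 0]}, {"travel": [0, 0, 0], "turn": [0, 0, 0]}, {"travel": [0, 0, 0], "turn": [0, 0, 0]}]'

```text
time: 1.85
tcp_pos: [506.1, -388.3, 286.8]
tool_rot: [-0.45, 0.869, 0.179, -0.101]
ft_force: [-0.4, 0.8, 0.5]
finger_gap: 85.4
grip_force: 0.0
```

```bash
python3 -c "
from h import *
p,Rm,s=pose();print(p,Rm.round(2),s['joint_positions'].round(2),s['time'])"
```

```text
[ 506.1465324  -388.27837733  286.7780617 ] [[ 0.92  0.22 -0.34]
 [ 0.4  -0.53  0.75]
 [-0.01 -0.82 -0.57]] [ 0.99  0.92 -0.58  1.05 -0.14  2.04 -0.75] 1.85
```

step_arm --rows '[{"travel": [0, 0, 0], "turn": [-1, 0, 0]}, {"travel": [0, 0, 0], "turn": [-1, 0, 0]}, {"travel": [0, 0, 0], "turn": [-1, 0, 0]}, {"travel": [0, 0, 0], "turn": [-1, 0, 0]}, {"travel": [0, 0, 0], "turn": [-1, 0, 0]}, {"travel": [0, 0, 0], "turn": [-1, 0, 0]}, {"travel": [0, 0, 0], "turn": [-0.9, 0, 0]}, {"travel": [0, 0, 0], "turn": [0, 0, 1]}, {"travel": [0, 0, 0], "turn": [0, 0, 1]}, {"travel": [0, 0, 0], "turn": [0, 0, 1]}, {"travel": [0, 0, 0], "turn": [0, 0, 1]}, {"travel": [-0.4, 0.2, 0], "turn": [1, 0, 0]}, {"travel": [-0.4, 0.2, 0], "turn": [1, 0, 0]}, {"travel": [0, 0, 0], "turn": [1, 0, 0]}, {"travel": [0, 0, 0], "turn": [1, 0, 0]}, {"travel": [0, 0, 0], "turn": [1, 0, 0]}, {"travel": [0, 0, 0], "turn": [1, 0, 0]}, {"travel": [0, 0, 0], "turn": [1, 0, 0]}, {"travel": [0, 0, 0], "turn": [0.6, 0, 0]}, {"travel": [0, 0, 0], "turn": [0, 0, 0]}]'

```text
time: 3.85
tcp_pos: [437.5, -411.4, 284.8]
tool_rot: [-0.5, 0.863, -0.067, 0.031]
ft_force: [-0.4, -0.8, -0.8]
finger_gap: 85.0
grip_force: 0.0
```

```bash
python3 -c "
from h import *
p,Rm,s=pose();print(p,Rm.round(2),s['joint_positions'].round(2),s['time'])
go(p=[452,-81,330])"
```

```text
[ 437.50577712 -411.35129037  284.81363766] [[ 0.99 -0.08  0.12]
 [-0.15 -0.49  0.86]
 [-0.01 -0.87 -0.5 ]] [ 1.25  0.79 -0.57  1.33 -0.45  1.74 -0.97] 3.85
travel total [-0.433 -2.536  3.284] n>= 7 row [-0.062 -0.362  0.469]
```

step_arm --rows '[{"travel": [0, 0, 0], "turn": [-1, 0, 0]}, {"travel": [0, 0, 0], "turn": [-1, 0, 0]}, {"travel": [0, 0, 0], "turn": [-1, 0, 0]}, {"travel": [0, 0, 0], "turn": [-1, 0, 0]}, {"travel": [0, 0, 0], "turn": [-1, 0, 0]}, {"travel": [0, 0, 0], "turn": [-1, 0, 0]}, {"travel": [0, 0, 0], "turn": [-1, 0, 0]}, {"travel": [0, 0, 0], "turn": [-0.5, 0, 0]}, {"travel": [0, 0, 0], "turn": [0, 0, -1]}, {"travel": [0, 0, 0], "turn": [0, 0, -1]}, {"travel": [0, 0, 0], "turn": [0, 0, -1]}, {"travel": [0, 0, 0], "turn": [0, 0, -1]}, {"travel": [0.255, -0.53, -0.08], "turn": [0, 0, 0]}, {"travel": [0.255, -0.53, -0.08], "turn": [0, 0, 0]}, {"travel": [0.255, -0.53, -0.08], "turn": [0, 0, 0]}, {"travel": [0.255, -0.53, -0.08], "turn": [0, 0, 0]}, {"travel": [0.255, -0.53, -0.08], "turn": [0, 0, 0]}, {"travel": [0.255, -0.53, -0.08], "turn": [0, 0, 0]}, {"travel": [0.255, -0.53, -0.08], "turn": [0, 0, 0]}, {"travel": [0, 0, 0], "turn": [0, 0, 0]}]'

```text
time: 5.85
tcp_pos: [450.4, -74.5, 335.0]
tool_rot: [-0.0, 0.977, 0.211, -0.002]
ft_force: [-0.4, -0.4, -0.4]
finger_gap: 85.2
grip_force: 0.0
```

```bash
python3 -c "
from h import *
p,Rm,s=pose();cv2.imwrite('pics/w1.png',robot.capture('wrist'));np.savez('w1.npz',p=p,R=Rm);print(p,Rm.round(3),s['joint_positions'].round(2),s['time'])"
```

```text
[450.44521641 -74.49760537 334.97546487] [[ 0.911  0.413 -0.004]
 [ 0.413 -0.911  0.   ]
 [-0.003 -0.002 -1.   ]] [ 0.78  0.13 -0.73  1.88  0.09  1.17 -1.13] 5.85
```

View pics/w1.png

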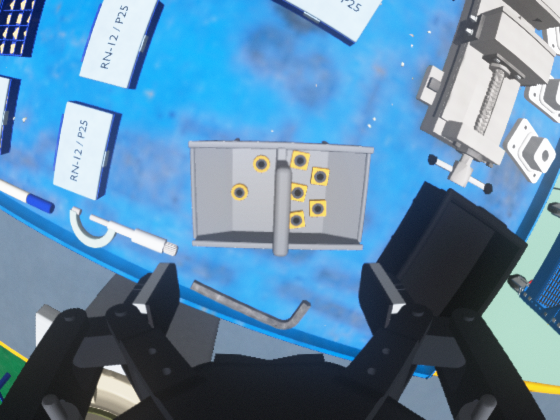

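Run:
```python
from h import *
z=np.load('w1.npz');p,Rm=z['p'],z['R']
im=cv2.imread('pics/w1.png');g=cv2.cvtColor(im,cv2.COLOR_BGR2GRAY)
for r in (185,210,235): print(r,g[r,268:300].tolist())
print('col',g[150:262:3,283].tolist())
for px in [(283,163),(282.5,252)]: print(onz('wrist',px,79,p,Rm).round(1))
for px in [(190,142),(373,149),(363,249),(194,246)]: print('corner',onz('wrist',px,31,p,Rm).round(1))
for a,b in [((283,163),(328.6,237.7)),((282.5,252),(345.9,270.9))]:
    print('tri',tri([ray('wrist',a,p,Rm),ray('top',b)]).round(1))
```

```text
185 [198, 201, 200, 198, 198, 193, 152, 123, 141, 158, 170, 181, 189, 193, 191, 192, 191, 190, 187, 179, 172, 162, 152, 177, 220, 221, 221, 222, 220, 218, 217, 218]
210 [194, 193, 196, 195, 191, 151, 121, 139, 155, 167, 176, 186, 190, 188, 188, 187, 187, 184, 177, 167, 158, 146, 154, 187, 188, 178, 175, 167, 165, 157, 151, 148]
235 [92, 90, 90, 89, 86, 101, 133, 155, 165, 176, 182, 186, 186, 186, 186, 183, 181, 174, 163, 149, 119, 92, 91, 91, 90, 91, 90, 90, 92, 89, 92, 92]
col [204, 206, 204, 182, 94, 95, 139, 178, 193, 192, 192, 192, 192, 191, 190, 190, 190, 189, 188, 189, 187, 188, 186, 186, 187, 187, 186, 185, 185, 185, 183, 184, 183, 182, 180, 156, 145, 147]
[489.7 -67.3  79. ]
[428.1 -95.8  79. ]
corner [467.9   7.4  31. ]
corner [ 528.  -138.1   31. ]
corner [ 441.7 -175.8   31. ]
corner [379.3 -29.8  31. ]
tri [486.6 -67.9  56.3]
tri [ 417.4 -101.2   53.3]
```

step_arm --rows '[{"travel": [0.03, 0.13, 0], "turn": [0, 0, 0.17]}, {"travel": [0, 0, 0.5], "turn": [0, 0, 0]}, {"travel": [0, 0, 0.5], "turn": [0, 0, 0]}, {"travel": [0, 0, 0.39], "turn": [0, 0, 0]}, {"travel": [0, 0, 0], "turn": [0, 0, 0]}]' --gripper 1

```text
time: 6.4
tcp_pos: [453.5, -91.5, 217.2]
tool_rot: [-0.004, 0.981, 0.192, -0.008]
ft_force: [-0.3, -0.2, -0.4]
finger_gap: 85.6
grip_force: 0.0
```

step_arm --rows '[{"travel": [0, 0, 0]}, {"travel": [0, 0, 0]}, {"travel": [0, 0, 0]}, {"travel": [0, 0, 0]}, {"travel": [0, 0, 0]}, {"travel": [0, 0, 0]}, {"travel": [0, 0, 0]}, {"travel": [0, 0, 0]}, {"travel": [0, 0, 0]}, {"travel": [0, 0, 0]}]' --gripper -1 --force 70

```text
validation failed for argument at $.ro...
```

step_arm --rows '[{"travel": [0, 0, 0], "turn": [0, 0, 0]}, {"travel": [0, 0, 0], "turn": [0, 0, 0]}]'

```text
time: 6.6
tcp_pos: [456.4, -90.0, 222.7]
tool_rot: [-0.002, 0.981, 0.194, -0.003]
ft_force: [-0.1, 0.4, -0.1]
finger_gap: 85.7
grip_force: 0.0
```

step_arm --rows '[{"travel": [0.03, -0.08, 0], "turn": [0, 0, 0]}, {"travel": [0, 0, 0], "turn": [0, 0, 0]}, {"travel": [0, 0, 0], "turn": [0, 0, 0]}, {"travel": [0, 0, 0], "turn": [0, 0, 0]}]'

```text
time: 7.0
tcp_pos: [455.3, -82.2, 221.3]
tool_rot: [-0.003, 0.981, 0.194, -0.004]
ft_force: [0.0, 0.6, 0.4]
finger_gap: 85.5
grip_force: 0.0
```

step_arm --rows '[{"travel": [0, 0, 0], "turn": [0, 0, 0]}, {"travel": [0, 0, 0], "turn": [0, 0, 0]}, {"travel": [0, 0, 0], "turn": [0, 0, 0]}, {"travel": [0, 0, 0], "turn": [0, 0, 0]}, {"travel": [0, 0, 0], "turn": [0, 0, 0]}, {"travel": [0, 0, 0], "turn": [0, 0, 0]}, {"travel": [0, 0, 0], "turn": [0, 0, 0]}, {"travel": [0, 0, 0], "turn": [0, 0, 0]}, {"travel": [0, 0, 0], "turn": [0, 0, 0]}, {"travel": [0, 0, 0], "turn": [0, 0, 0]}]' --gripper -1 --force 70

```text
time: 8.0
tcp_pos: [455.2, -82.2, 221.0]
tool_rot: [-0.003, 0.981, 0.194, -0.005]
ft_force: [-1.1, 0.2, 3.0]
finger_gap: 11.2
grip_force: 68.4
```

step_arm --rows '[{"travel": [0, 0, -0.1], "turn": [0, 0, 0]}, {"travel": [0, 0, -0.2], "turn": [0, 0, 0]}, {"travel": [0, 0, -0.2], "turn": [0, 0, 0]}, {"travel": [0, 0, -0.2], "turn": [0, 0, 0]}, {"travel": [0, 0, -0.2], "turn": [0, 0, 0.4]}, {"travel": [0, 0, -0.2], "turn": [0, 0, 0.5]}, {"travel": [0, 0, -0.1], "turn": [0, 0, 0.5]}, {"travel": [0, 0, 0], "turn": [0, 0, 0.5]}, {"travel": [0, 0, 0], "turn": [0, 0, 0.5]}, {"travel": [0, 0, 0], "turn": [0, 0, 0.5]}, {"travel": [0, 0, 0], "turn": [0, 0, 0.5]}, {"travel": [0.06, 0.1, 0], "turn": [0, 0, 0.5]}, {"travel": [0.06, 0.2, 0], "turn": [0, 0, 0]}, {"travel": [0.06, 0.2, 0], "turn": [0, 0, 0]}, {"travel": [0.06, 0.2, 0], "turn": [0, 0, 0]}, {"travel": [0.06, 0.2, 0], "turn": [0, 0, 0]}, {"travel": [0.06, 0.2, 0], "turn": [0, 0, 0]}, {"travel": [0, 0.1, 0], "turn": [0, 0, 0]}, {"travel": [0, 0, 0], "turn": [0, 0, 0]}, {"travel": [0, 0, 0], "turn": [0, 0, 0]}]'

```text
time: 10.0
tcp_pos: [470.5, -181.1, 316.3]
tool_rot: [-0.002, 0.997, -0.076, -0.005]
ft_force: [-0.5, 0.3, -3.2]
finger_gap: 10.7
grip_force: 68.4
```

step_arm --rows '[{"travel": [0, 0, 0], "turn": [0, 0, 0]}, {"travel": [0, 0, 0], "turn": [0, 0, 0]}]'

```text
time: 10.2
tcp_pos: [470.7, -180.6, 316.5]
tool_rot: [-0.001, 0.997, -0.076, -0.005]
ft_force: [-0.2, -0.7, -2.8]
finger_gap: 11.3
grip_force: 68.4
```

```bash
python3 -c "
from h import *
p,Rm,s=pose();a=robot.capture('top');b=robot.capture('wrist');cv2.imwrite('pics/t2.png',a);print(p,Rm.round(3))
cv2.imwrite('pics/j2.png',np.vstack([np.hstack([cv2.resize(a[150:330,280:500],(440,360)),cv2.resize(b,(360,360))])]))"
```

```text
[ 470.6551028  -180.64585951  316.54081341] [[ 0.988 -0.151 -0.01 ]
 [-0.151 -0.988  0.004]
 [-0.011 -0.002 -1.   ]]
```

View pics/j2.png

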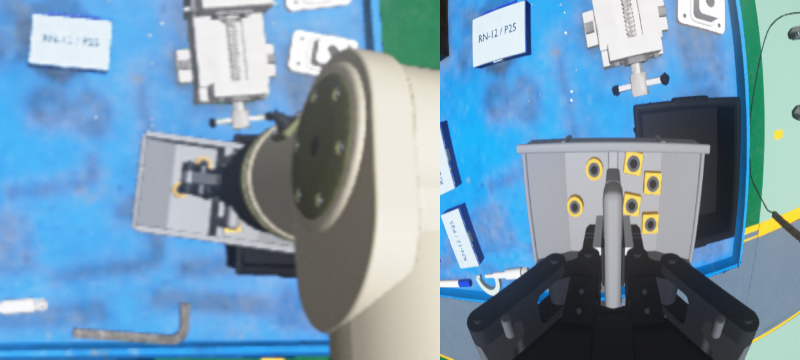

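step_arm --rows '[{"travel": [0, 0, 0.2], "turn": [0, 0, 0]}, {"travel": [0, 0, 0.2], "turn": [0, 0, 0]}, {"travel": [0, 0.18, -0.063], "turn": [0.5, 0, 0]}, {"travel": [0, 0.18, -0.063], "turn": [0.5, 0, 0]}, {"travel": [0, 0.18, -0.063], "turn": [0.5, 0, 0]}, {"travel": [0, 0.18, -0.063], "turn": [0.5, 0, 0]}, {"travel": [0, 0.18, -0.063], "turn": [0.5, 0, 0]}, {"travel": [0, 0.18, -0.063], "turn": [0.5, 0, 0]}, {"travel": [0, 0.18, -0.063], "turn": [0.5, 0, 0]}, {"travel": [0, 0.18, -0.063], "turn": [0.5, 0, 0]}, {"travel": [0, 0.18, -0.063], "turn": [0.5, 0, 0]}, {"travel": [0, 0.18, -0.063], "turn": [0.5, 0, 0]}, {"travel": [0, 0.18, -0.063], "turn": [0.5, 0, 0]}, {"travel": [0, 0.18, -0.063], "turn": [0.5, 0, 0]}, {"travel": [0, 0.18, -0.063], "turn": [0.5, 0, 0]}, {"travel": [0, 0.18, -0.063], "turn": [0.5, 0, 0]}, {"travel": [0, 0.18, -0.063], "turn": [0.5, 0, 0]}, {"travel": [0, 0, 0], "turn": [0, 0, 0]}, {"travel": [0, 0, 0], "turn": [0, 0, 0]}, {"travel": [0, 0, 0], "turn": [0, 0, 0]}]'

```text
time: 12.3
tcp_pos: [437.6, -393.9, 252.0]
tool_rot: [-0.499, 0.863, -0.068, 0.034]
ft_force: [-0.1, -0.6, -2.0]
finger_gap: 11.0
grip_force: 69.2
```

step_arm --rows '[{"travel": [0, 0, 0], "turn": [0, 0, 0]}, {"travel": [0, 0, 0], "turn": [0, 0, 0]}, {"travel": [0, 0, 0], "turn": [0, 0, 0]}, {"travel": [0, 0, 0], "turn": [0, 0, 0]}, {"travel": [0, 0, 0], "turn": [0, 0, 0]}]'

```text
time: 12.8
tcp_pos: [436.8, -394.8, 250.9]
tool_rot: [-0.5, 0.863, -0.069, 0.034]
ft_force: [-0.5, -0.5, -2.9]
finger_gap: 10.9
grip_force: 69.2
```

```bash
python3 -c "
from h import *
p,Rm,s=pose();a=robot.capture('side');b=robot.capture('wrist');print(p,Rm.round(3))
cv2.imwrite('pics/j3.png',np.hstack([cv2.resize(a[180:400,120:380],(425,360)),cv2.resize(b,(370,360))]))"
```

```text
[ 436.84942921 -394.79043315  250.92797042] [[ 0.988 -0.085  0.127]
 [-0.153 -0.491  0.858]
 [-0.011 -0.867 -0.498]]
```

View pics/j3.png

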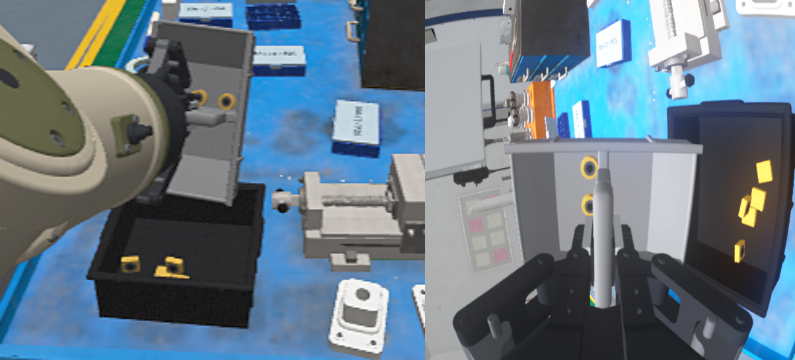

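step_arm --rows '[{"travel": [0, -0.174, 0.075], "turn": [-0.5, 0, 0]}, {"travel": [0, -0.174, 0.075], "turn": [-0.5, 0, 0]}, {"travel": [0, -0.174, 0.075], "turn": [-0.5, 0, 0]}, {"travel": [0, -0.174, 0.075], "turn": [-0.5, 0, 0]}, {"travel": [0, -0.174, 0.075], "turn": [-0.5, 0, 0]}, {"travel": [0, -0.174, 0.075], "turn": [-0.5, 0, 0]}, {"travel": [0, -0.174, 0.075], "turn": [-0.5, 0, 0]}, {"travel": [0, -0.174, 0.075], "turn": [-0.5, 0, 0]}, {"travel": [0, -0.174, 0.075], "turn": [-0.5, 0, 0]}, {"travel": [0, -0.174, 0.075], "turn": [-0.5, 0, 0]}, {"travel": [0, -0.174, 0.075], "turn": [-0.5, 0, 0]}, {"travel": [0, -0.174, 0.075], "turn": [-0.5, 0, 0]}, {"travel": [0, -0.174, 0.075], "turn": [-0.5, 0, 0]}, {"travel": [0, -0.174, 0.075], "turn": [-0.5, 0, 0]}, {"travel": [0, -0.174, 0.075], "turn": [-0.5, 0, 0]}, {"travel": [0, 0, -0.2], "turn": [0, 0, 0]}, {"travel": [0, 0, -0.2], "turn": [0, 0, 0]}, {"travel": [0, 0, 0], "turn": [0, 0, 0]}]'

```text
time: 14.7
tcp_pos: [471.0, -182.3, 317.9]
tool_rot: [-0.001, 0.997, -0.076, -0.004]
ft_force: [1.1, -0.1, -1.9]
finger_gap: 10.9
grip_force: 69.1
```

step_arm --rows '[{"travel": [-0.06, -0.1, 0], "turn": [0, 0, 0]}, {"travel": [-0.06, -0.2, 0], "turn": [0, 0, 0]}, {"travel": [-0.06, -0.2, 0], "turn": [0, 0, 0]}, {"travel": [-0.06, -0.2, 0], "turn": [0, 0, 0]}, {"travel": [-0.06, -0.2, 0], "turn": [0, 0, 0]}, {"travel": [-0.06, -0.2, 0], "turn": [0, 0, 0]}, {"travel": [0, -0.1, 0], "turn": [0, 0, -0.4]}, {"travel": [0, 0, 0], "turn": [0, 0, -0.5]}, {"travel": [0, 0, 0], "turn": [0, 0, -0.5]}, {"travel": [0, 0, 0], "turn": [0, 0, -0.5]}, {"travel": [0, 0, 0], "turn": [0, 0, -0.5]}, {"travel": [0, 0, 0.1], "turn": [0, 0, -0.5]}, {"travel": [0, 0, 0.2], "turn": [0, 0, -0.5]}, {"travel": [0, 0, 0.2], "turn": [0, 0, -0.5]}, {"travel": [0, 0, 0.2], "turn": [0, 0, 0]}, {"travel": [0, 0, 0.1], "turn": [0, 0, 0]}, {"travel": [0, 0, 0], "turn": [0, 0, 0]}, {"travel": [0, 0, 0], "turn": [0, 0, 0]}, {"travel": [0, 0, 0], "turn": [0, 0, 0]}]'

```text
time: 16.6
tcp_pos: [456.3, -83.2, 253.4]
tool_rot: [-0.002, 0.981, 0.194, -0.004]
ft_force: [-0.4, 0.4, -2.3]
finger_gap: 11.4
grip_force: 69.1
```

```bash
python3 -c "
from h import *
p,Rm,s=pose();print(p,Rm.round(3))
go(p=[455.2,-82.2,222],ang=22.4)"
```

```text
[456.28662085 -83.23002101 253.44316253] [[ 0.924  0.381 -0.009]
 [ 0.381 -0.924  0.003]
 [-0.007 -0.006 -1.   ]]
travel total [-0.005 -0.015  0.393] n>= 1 row [-0.005 -0.015  0.393]
turn total [-0.046  0.05   0.001]
```

step_arm --rows '[{"travel": [0, 0, 0.15], "turn": [0, 0, 0]}, {"travel": [0, 0, 0.12], "turn": [0, 0, 0]}, {"travel": [0, 0, 0.07], "turn": [0, 0, 0]}, {"travel": [0, 0, 0.05], "turn": [0, 0, 0]}, {"travel": [0, 0, 0], "turn": [0, 0, 0]}, {"travel": [0, 0, 0], "turn": [0, 0, 0]}, {"travel": [0, 0, 0], "turn": [0, 0, 0]}]'

```text
time: 17.3
tcp_pos: [455.6, -83.3, 221.3]
tool_rot: [-0.003, 0.981, 0.194, -0.005]
ft_force: [-0.6, 0.6, -0.7]
finger_gap: 11.0
grip_force: 69.1
```

step_arm --rows '[{"travel": [0, 0, 0], "turn": [0, 0, 0]}, {"travel": [0, 0, 0], "turn": [0, 0, 0]}, {"travel": [0, 0, 0], "turn": [0, 0, 0]}, {"travel": [0, 0, 0], "turn": [0, 0, 0]}, {"travel": [0, 0, 0], "turn": [0, 0, 0]}, {"travel": [0, 0, 0], "turn": [0, 0, 0]}, {"travel": [0, 0, -0.3], "turn": [0, 0, 0]}, {"travel": [0, 0, -0.5], "turn": [0, 0, 0]}, {"travel": [0, 0, -0.6], "turn": [0, 0, 0]}, {"travel": [0, 0, -0.3], "turn": [0, 0, 0]}, {"travel": [0, 0, 0], "turn": [0, 0, 0]}, {"travel": [0, 0, 0], "turn": [0, 0, 0]}]' --gripper 1

```text
time: 18.5
tcp_pos: [456.9, -83.8, 357.5]
tool_rot: [-0.002, 0.981, 0.194, -0.004]
ft_force: [-0.2, 0.3, -0.8]
finger_gap: 85.3
grip_force: 0.0
```

```bash
python3 -c "
from h import *
p,Rm,s=pose();print(p,Rm.round(3))
go(p=[525,190,420],ang=-85);go(p=[525,190,420],ang=95)"
```

```text
[456.92327067 -83.81700764 357.53566614] [[ 0.925  0.381 -0.009]
 [ 0.381 -0.925  0.003]
 [-0.008 -0.006 -1.   ]]
travel total [ 2.085 -2.845 -0.779] n>= 7 row [ 0.298 -0.406 -0.111]
turn total [ 0.02   0.08  13.424]
travel total [ 2.085 -2.845 -0.779] n>= 7 row [ 0.298 -0.406 -0.111]
turn total [-0.074  0.018 -9.076]
```

step_arm --rows '[{"travel": [0.25, -0.41, -0.1], "turn": [0, 0, 0]}, {"travel": [0.25, -0.41, -0.1], "turn": [0, 0, 0]}, {"travel": [0.25, -0.41, -0.1], "turn": [0, 0, 0]}, {"travel": [0.25, -0.41, -0.1], "turn": [0, 0, 0]}, {"travel": [0.25, -0.41, -0.1], "turn": [0, 0, 0]}, {"travel": [0.25, -0.41, -0.1], "turn": [0, 0, 0]}, {"travel": [0.15, -0.3, -0.1], "turn": [0, 0, 0]}, {"travel": [0, 0, 0], "turn": [0, 0, 1]}, {"travel": [0, 0, 0], "turn": [0, 0, 1]}, {"travel": [0, 0, 0], "turn": [0, 0, 0.2]}, {"travel": [0, 0, 0], "turn": [0, 0, 0]}, {"travel": [0, 0, 0], "turn": [0, 0, 0]}, {"travel": [0, 0, 0], "turn": [0, 0, 0]}, {"travel": [0, 0, 0], "turn": [0, 0, 0]}]'

```text
time: 19.9
tcp_pos: [495.4, 170.3, 413.9]
tool_rot: [-0.002, 0.999, 0.042, -0.005]
ft_force: [0.0, -0.4, 0.0]
finger_gap: 85.7
grip_force: 0.0
```

```bash
python3 -c "
from h import *
p,Rm,s=pose();b=robot.capture('wrist');print(p,Rm.round(3),s['joint_positions'].round(2))
cv2.imwrite('pics/w4.png',b);cv2.imwrite('pics/t4.png',robot.capture('top'));np.savez('w4.npz',p=p,R=Rm)"
```

```text
[495.43764421 170.25932517 413.87270828] [[ 0.996  0.085 -0.01 ]
 [ 0.085 -0.996  0.004]
 [-0.01  -0.005 -1.   ]] [ 0.32  0.26 -0.85  1.6   0.19  1.38 -2.03]
```

View pics/w4.png

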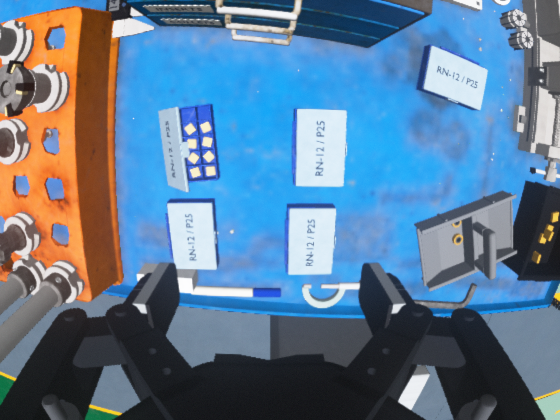

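Run:
```python
from h import *
z=np.load('w4.npz');p,Rm=z['p'],z['R']
w=cv2.imread('pics/w4.png');t=cv2.imread('pics/t4.png')
# lids by pale mask, tri with top
def rects(im,roi):
    hsv=cv2.cvtColor(im,cv2.COLOR_BGR2HSV);m=((hsv[...,1]<80)&(hsv[...,2]>150)).astype(np.uint8)
    m=cv2.morphologyEx(m,cv2.MORPH_CLOSE,np.ones((3,3)));k=np.zeros_like(m);x0,y0,x1,y1=roi;k[y0:y1,x0:x1]=m[y0:y1,x0:x1]
    return cv2.minAreaRect(max(cv2.findContours(k,0,2)[0],key=cv2.contourArea))
for n,rw,rt in [('A',(285,100,355,195),(225,195,262,246)),('B',(280,200,345,280),(225,248,262,298)),('C',(165,195,225,274),(160,252,194,300)),('S',(410,35,500,115),(285,150,345,190))]:
    a,b=rects(w,rw),rects(t,rt)
    X=tri([ray('wrist',a[0],p,Rm),ray('top',b[0])]);c=np.array([onz('wrist',q,23,p,Rm)[:2] for q in cv2.boxPoints(a)])
    e=[c[1]-c[0],c[2]-c[1]];L=max(e,key=np.linalg.norm)
    print(n,np.round(a[0],1),'tri',X.round(1),'z23 w',onz('wrist',a[0],23,p,Rm).round(1),'t',onz('top',b[0],23).round(1),'len',[np.linalg.norm(q).round(0) for q in e],'ang',(np.degrees(np.arctan2(L[1],L[0]))%180).round(1))
A=cv2.resize(w[90:205,145:230],None,fx=4.5,fy=4.5,interpolation=2);B=cv2.resize(t[195:255,150:200],None,fx=8,fy=8,interpolation=2)
A=cv2.copyMakeBorder(A,0,max(0,B.shape[0]-A.shape[0]),0,0,0);B=cv2.copyMakeBorder(B,0,A.shape[0]-B.shape[0],0,0,0)
print(A.shape,B.shape);cv2.imwrite('pics/lid.png',np.hstack([A,B]))
```

```text
A [321.  147.5] tri [529.4 117.6  19.2] z23 w [531.6 117.   23. ] t [527.4 118.4  23. ] len [np.float64(56.0), np.float64(88.0)] ang 7.4
B [311.5 241. ] tri [413.3 113.7  12.8] z23 w [418.8 114.   23. ] t [412.6 114.2  23. ] len [np.float64(55.0), np.float64(89.0)] ang 9.2
C [194.  236.4] tri [410.9 259.2  21.7] z23 w [412.  256.7  23. ] t [410.7 261.1  23. ] len [np.float64(58.0), np.float64(94.0)] ang 7.9
S [454.9  78.5] tri [638.2 -42.7  18.4] z23 w [638.1 -40.   23. ] t [636.4 -42.3  23. ] len [np.float64(56.0), np.float64(100.0)] ang 84.4
(518, 382, 3) (518, 400, 3)
```

View pics/lid.png

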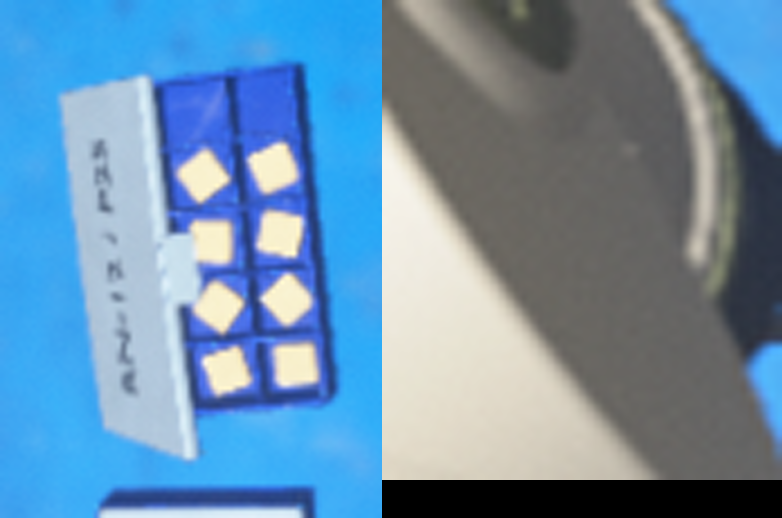

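Run:
```python
from h import *
z=np.load('w4.npz');p,Rm=z['p'],z['R']
f=lambda q:(145+q[0]/4.5,90+q[1]/4.5)
P=lambda q,h:onz('wrist',f(q),h,p,Rm)
h1,h2=P((61,95),19),P((105,430),19); print('hinge',h1.round(1),h2.round(1))
b1,b2=P((305,68),18),P((335,395),18); print('front',b1.round(1),b2.round(1),'back-right')
hm=(h1+h2)/2;u=(h1-h2)[:2];u/=np.linalg.norm(u);n=np.array([u[1],-u[0]]);print('ang',np.degrees(np.arctan2(u[1],u[0])),'n',n)
for a in range(20,110,5):
    L=58;zz=19+L*np.sin(np.radians(a)); q=P((170,267),zz); d=(q-hm)[:2]@n
    print(a,zz.round(0),q.round(0),'d',d.round(1),'want',round(L*np.cos(np.radians(a)),1))
```

```text
hinge [559.8 304.1  19. ] [472.5 290.   19. ]
front [568.8 240.9  18. ] [486.1 228.6  18. ] back-right
ang 9.176145045128917 n [ 0.15947018 -0.98720275]
20 39.0 [520. 268.  39.] d 29.5 want 54.5
25 44.0 [520. 266.  44.] d 30.9 want 52.6
30 48.0 [521. 265.  48.] d 32.1 want 50.2
35 52.0 [522. 264.  52.] d 33.4 want 47.5
40 56.0 [522. 263.  56.] d 34.5 want 44.4
45 60.0 [523. 262.  60.] d 35.6 want 41.0
50 63.0 [523. 261.  63.] d 36.6 want 37.3
55 67.0 [524. 260.  67.] d 37.4 want 33.3
60 69.0 [524. 260.  69.] d 38.2 want 29.0
65 72.0 [525. 259.  72.] d 38.9 want 24.5
70 74.0 [525. 258.  74.] d 39.4 want 19.8
75 75.0 [525. 258.  75.] d 39.9 want 15.0
80 76.0 [525. 258.  76.] d 40.2 want 10.1
85 77.0 [525. 258.  77.] d 40.4 want 5.1
90 77.0 [525. 258.  77.] d 40.4 want 0.0
95 77.0 [525. 258.  77.] d 40.4 want -5.1
100 76.0 [525. 258.  76.] d 40.2 want -10.1
105 75.0 [525. 258.  75.] d 39.9 want -15.0
```

Run:
```python
from h import *
print('side bottom',onz('side',(342,229),0).round(0),onz('side',(425,235),0).round(0))
print('lid chk',proj('side',np.array([523,261,63.])).round(0),proj('side',np.array([516,297,19.])).round(0))
for z in (100,130,160): print(z,onz('top',(263,150),z).round(0),onz('top',(265,166),z).round(0),onz('side',(340,163),z).round(0))
t=cv2.imread('pics/top0.png')[120:200,220:340];s=cv2.imread('pics/side0.png')[120:290,260:450]
cv2.imwrite('pics/cab.png',np.hstack([cv2.resize(t,(480,320)),cv2.resize(s,(310,320))]))
p,Rm,_=pose(); go(p=[520,269.5,260],ang=9)
```

```text
side bottom [661.  88.   0.] [854.  77.   0.]
lid chk [287. 173.] [285. 182.]
100 [665.  67. 100.] [631.  64. 100.] [661. 255. 100.]
130 [657.  66. 130.] [625.  62. 130.] [652. 182. 130.]
160 [649.  64. 160.] [618.  60. 160.] [643. 109. 160.]
travel total [ 0.43  -1.201  1.926] n>= 4 row [ 0.107 -0.3    0.481]
turn total [-0.035  0.07  -0.521]
```

View pics/cab.png

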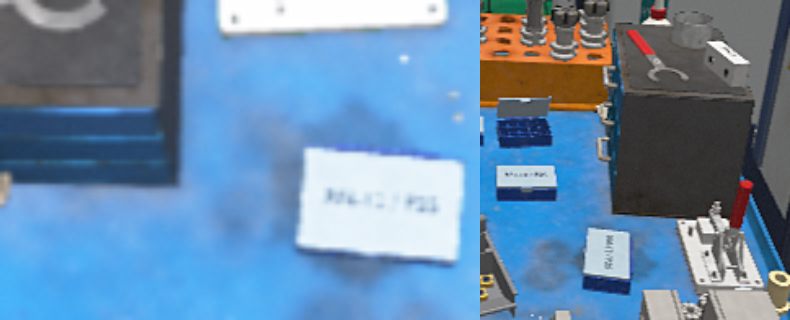

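step_arm --rows '[{"travel": [0.11, -0.4, 0], "turn": [0, 0, -0.2]}, {"travel": [0.11, -0.4, 0.2], "turn": [0, 0, -0.2]}, {"travel": [0.11, -0.4, 0.4], "turn": [0, 0, -0.1]}, {"travel": [0.1, 0, 0.5], "turn": [0, 0, 0]}, {"travel": [0, 0, 0.5], "turn": [0, 0, 0]}, {"travel": [0, 0, 0.3], "turn": [0, 0, 0]}, {"travel": [0, 0, 0], "turn": [0, 0, 0]}, {"travel": [0, 0, 0], "turn": [0, 0, 0]}, {"travel": [0, 0, 0], "turn": [0, 0, 0]}, {"travel": [0, 0, 0], "turn": [0, 0, 0]}]' --gripper -1

```text
time: 21.0
tcp_pos: [517.8, 270.9, 264.1]
tool_rot: [-0.003, 0.997, 0.077, -0.003]
ft_force: [-0.2, 0.1, -0.3]
finger_gap: 0.2
grip_force: 0.0
```

step_arm --rows '[{"travel": [0, 0, 0.15], "turn": [0, 0, 0]}, {"travel": [0, 0, 0.15], "turn": [0, 0, 0]}, {"travel": [0, 0, 0.1], "turn": [0, 0, 0]}, {"travel": [0, 0, 0.1], "turn": [0, 0, 0]}, {"travel": [0, 0, 0.1], "turn": [0, 0, 0]}, {"travel": [0, 0, 0.1], "turn": [0, 0, 0]}, {"travel": [0, 0, 0.05], "turn": [0, 0, 0]}, {"travel": [0, 0, 0.05], "turn": [0, 0, 0]}, {"travel": [0, 0, 0], "turn": [0, 0, 0]}, {"travel": [0, 0, 0], "turn": [0, 0, 0]}]'

```text
time: 22.0
tcp_pos: [516.5, 270.9, 198.0]
tool_rot: [-0.002, 0.997, 0.077, -0.005]
ft_force: [-0.4, 0.4, -0.3]
finger_gap: 0.2
grip_force: 0.0
```

step_arm --rows '[{"travel": [0, 0, 0.03], "turn": [0, 0, 0]}, {"travel": [0, 0, 0.03], "turn": [0, 0, 0]}, {"travel": [0, 0, 0], "turn": [0, 0, 0]}, {"travel": [0, 0, 0], "turn": [0, 0, 0]}, {"travel": [0, 0, 0], "turn": [0, 0, 0]}]'

```text
time: 22.5
tcp_pos: [516.6, 271.3, 196.0]
tool_rot: [-0.002, 0.997, 0.077, -0.004]
ft_force: [-7.8, -6.5, 23.6]
finger_gap: -0.0
grip_force: 12.3
```

step_arm --rows '[{"travel": [0, 0, -0.3], "turn": [0, 0, 0]}, {"travel": [0, 0, -0.5], "turn": [0, 0, 0]}, {"travel": [0, 0, -0.5], "turn": [0, 0, 0]}, {"travel": [0, 0, 0], "turn": [0, 0, 0]}, {"travel": [0, 0, 0], "turn": [0, 0, 0]}, {"travel": [0, 0, 0], "turn": [0, 0, 0]}, {"travel": [0, 0, 0], "turn": [0, 0, 0]}]' --gripper 1

```text
time: 23.2
tcp_pos: [517.3, 270.1, 295.9]
tool_rot: [-0.002, 0.997, 0.077, -0.006]
ft_force: [-0.3, -0.3, -0.0]
finger_gap: 85.3
grip_force: 0.0
```

```bash
cat >> h.py <<'E'
def lids(tag,hz=23,lo=1200):
    """pale lid rectangles in wrist view at height hz; prints world + tool-frame offset"""
    p,Rm,s=pose(); im=robot.capture('wrist'); cv2.imwrite(f'pics/{tag}.png',im)
    hsv=cv2.cvtColor(im,cv2.COLOR_BGR2HSV); m=((hsv[...,1]<75)&(hsv[...,2]>170)).astype(np.uint8)
    m=cv2.morphologyEx(m,cv2.MORPH_CLOSE,np.ones((5,5)));m=cv2.morphologyEx(m,cv2.MORPH_OPEN,np.ones((9,9)))
    for c in cv2.findContours(m,0,2)[0]:
        if cv2.contourArea(c)<lo: continue
        w=np.array([onz('wrist',q[0],hz,p,Rm)[:2] for q in c],np.float32)
        r=cv2.minAreaRect(w); b=cv2.boxPoints(r); e=[b[1]-b[0],b[2]-b[1]]; L=max(e,key=np.linalg.norm); l=sorted(map(np.linalg.norm,e))
        if 40<l[0]<72 and 70<l[1]<110:
            d=Rm.T@np.array([r[0][0]-p[0],r[0][1]-p[1],0])
            print('lid px',cv2.minAreaRect(c)[0],'world',np.round(r[0],1),'size',np.round(l,1),'long',(np.degrees(np.arctan2(L[1],L[0]))%180).round(1),'tool dxy',d[:2].round(1))
    print('tcp',p.round(1),'head',np.degrees(np.arctan2(Rm[1,0],Rm[0,0])).round(1),'j',s['joint_positions'].round(2),'t',s['time'])
E
python3 -c "
from h import *
lids('w5')
go(p=[530,118,300])"
```

```text
lid px (264.4501037597656, 313.54681396484375) world [411.4 258.9] size [56.3 88.5] long 5.7 tool dxy [-106.4   -5.1]
lid px (443.3756103515625, 215.58050537109375) world [531.4 119. ] size [59.5 87. ] long 4.5 tool dxy [ -9.2 151.5]
lid px (278.0, 196.5) world [523.7 264.6] size [56.6 87.1] long 9.3 tool dxy [5.4 6.4]
lid px (69.82821655273438, 104.73353576660156) world [577.  450.4] size [42.6 71.2] long 153.2 tool dxy [  86.6 -169. ]
tcp [517.3 270.1 295.9] head 8.8 j [ 0.08  0.5  -0.82  1.6   0.38  1.21 -2.23] t 23.2
travel total [-0.136  1.903 -0.057] n>= 4 row [-0.034  0.476 -0.014]
```

View pics/w5.png

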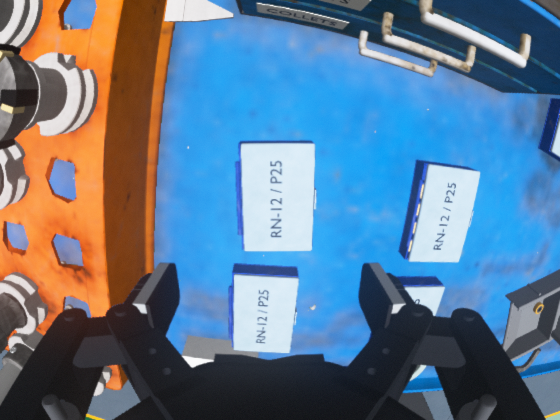

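step_arm --rows '[{"travel": [0.07, 0.08, 0], "turn": [0, 0, -0.06]}, {"travel": [0, 0, 0.4], "turn": [0, 0, 0]}, {"travel": [0, 0, 0.4], "turn": [0, 0, 0]}, {"travel": [0, 0, 0.3], "turn": [0, 0, 0]}, {"travel": [0, 0, 0.2], "turn": [0, 0, 0]}, {"travel": [0, 0, 0.15], "turn": [0, 0, 0]}, {"travel": [0, 0, 0.06], "turn": [0, 0, 0]}, {"travel": [0, 0, 0], "turn": [0, 0, 0]}, {"travel": [0, 0, 0], "turn": [0, 0, 0]}, {"travel": [0, 0, 0], "turn": [0, 0, 0]}]'

```text
time: 24.25
tcp_pos: [523.3, 265.7, 177.5]
tool_rot: [-0.003, 0.997, 0.081, -0.004]
ft_force: [0.4, -0.3, -0.5]
finger_gap: 85.3
grip_force: 0.0
```

step_arm --rows '[{"travel": [0, 0, 0], "turn": [0, 0, 0]}, {"travel": [0, 0, 0], "turn": [0, 0, 0]}, {"travel": [0, 0, 0], "turn": [0, 0, 0]}, {"travel": [0, 0, 0], "turn": [0, 0, 0]}, {"travel": [0, 0, 0], "turn": [0, 0, 0]}, {"travel": [0, 0, 0], "turn": [0, 0, 0]}, {"travel": [0, 0, 0], "turn": [0, 0, 0]}]' --gripper -1 --force 40

```text
time: 24.95
tcp_pos: [523.1, 265.5, 177.1]
tool_rot: [-0.002, 0.997, 0.081, -0.005]
ft_force: [-1.8, -1.4, 6.1]
finger_gap: 57.6
grip_force: 42.9
```

step_arm --rows '[{"travel": [0, 0, -0.1], "turn": [0, 0, 0]}, {"travel": [0, 0, -0.2], "turn": [0, 0, 0]}, {"travel": [0, 0, -0.4], "turn": [0, 0, 0]}, {"travel": [0, 0, -0.4], "turn": [0, 0, 0]}, {"travel": [0, 0, -0.5], "turn": [0, 0, 0]}, {"travel": [-0.08, 0.3, 0], "turn": [0, 0, 0]}, {"travel": [-0.08, 0.5, 0], "turn": [0, 0, 0]}, {"travel": [-0.08, 0.5, 0], "turn": [0, 0, 0]}, {"travel": [-0.08, 0.5, 0], "turn": [0, 0, 0]}, {"travel": [-0.08, 0.5, 0], "turn": [0, 0, 0]}, {"travel": [-0.08, 0.5, 0], "turn": [0, 0, 0]}, {"travel": [-0.08, 0.5, 0], "turn": [0, 0, 0]}, {"travel": [-0.06, 0.4, 0], "turn": [0, 0, 0]}, {"travel": [0, 0.1, 0], "turn": [0, 0, 0]}, {"travel": [0, 0, 0], "turn": [0, 0, 0]}, {"travel": [0, 0, 0], "turn": [0, 0, 0]}, {"travel": [0, 0, 0], "turn": [0, 0, 0]}, {"travel": [0, 0, 0], "turn": [0, 0, 0]}]'

```text
time: 26.75
tcp_pos: [524.3, -41.4, 303.5]
tool_rot: [-0.002, 0.997, 0.082, -0.005]
ft_force: [0.4, 0.9, -2.8]
finger_gap: 57.0
grip_force: 44.6
```

```bash
python3 -c "
from h import *
lids('w6')
go(p=[637,-41,260])"
```

```text
lid px (98.58558654785156, 272.98492431640625) world [417.9 112. ] size [57.5 86.9] long 5.1 tool dxy [ -79.7 -168.7]
lid px (93.5, 166.5) world [531.6 115. ] size [56.8 87.2] long 4.5 tool dxy [  32.8 -153.1]
lid px (299.4908447265625, 60.6972541809082) world [638.8 -44.4] size [57.1 87.2] long 83.6 tool dxy [112.4  21.8]
tcp [524.3 -41.4 303.5] head 9.5 j [ 0.67  0.35 -0.79  1.75  0.26  1.16 -1.6 ] t 26.75
travel total [1.396 0.225 0.527] n>= 3 row [0.465 0.075 0.176]
```

View pics/w6.png

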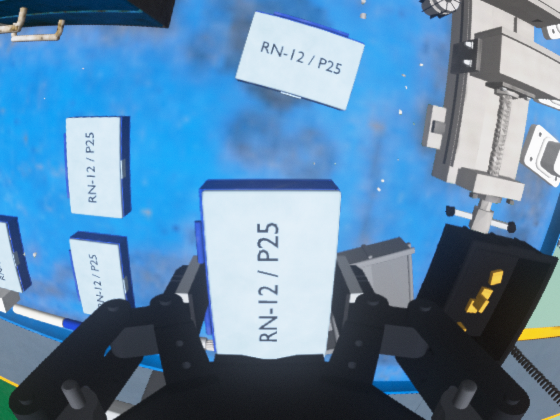

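```bash
python3 -c "
from h import *
p,Rm,s=pose()
for px in [(203,190),(340,190),(270,190),(267,180)]: print((Rm.T@(onz('wrist',px,p[2]-154 if px[1]>185 else p[2]-154,p,Rm)-p)).round(1))
"
```

```text
[ 45.9 -25.7 153.7]
[ 46.   28.  153.4]
[ 45.8   0.5 153.6]
[ 49.8  -0.6 153.5]
```

step_arm --rows '[{"travel": [0, 0, 0], "turn": [0, 0, -0.6]}, {"travel": [0, 0, 0], "turn": [0, 0, -0.9]}, {"travel": [0, 0, 0], "turn": [0, 0, -0.9]}, {"travel": [0, 0, 0], "turn": [0, 0, -0.9]}, {"travel": [0, 0, 0], "turn": [0, 0, -0.9]}, {"travel": [0, 0, 0], "turn": [0, 0, -0.9]}, {"travel": [0, 0, 0], "turn": [0, 0, -0.9]}, {"travel": [0, 0, 0], "turn": [0, 0, -0.9]}, {"travel": [0, 0, 0], "turn": [0, 0, -0.9]}, {"travel": [0, 0, 0], "turn": [0, 0, -0.9]}, {"travel": [0, 0, 0], "turn": [0, 0, -0.56]}, {"travel": [0.03, 0.24, 0], "turn": [0, 0, 0]}, {"travel": [0.03, 0.3, 0], "turn": [0, 0, 0]}, {"travel": [0.03, 0.3, 0.1], "turn": [0, 0, 0]}, {"travel": [0.03, 0.3, 0.2], "turn": [0, 0, 0]}, {"travel": [0.03, 0.28, 0.2], "turn": [0, 0, 0]}, {"travel": [0, 0, 0.17], "turn": [0, 0, 0]}, {"travel": [0, 0, 0], "turn": [0, 0, 0]}, {"travel": [0, 0, 0], "turn": [0, 0, 0]}, {"travel": [0, 0, 0], "turn": [0, 0, 0]}]'

```text
time: 28.8
tcp_pos: [637.8, -43.8, 249.6]
tool_rot: [-0.004, 0.747, 0.665, -0.002]
ft_force: [0.1, -0.1, -3.1]
finger_gap: 57.2
grip_force: 44.8
```

step_arm --rows '[{"travel": [0, 0, 0], "turn": [0, 0, 0]}, {"travel": [0, 0, 0], "turn": [0, 0, 0]}]'

```text
time: 29.0
tcp_pos: [637.9, -44.2, 249.4]
tool_rot: [-0.004, 0.747, 0.665, -0.002]
ft_force: [0.4, -0.2, -3.2]
finger_gap: 57.2
grip_force: 44.8
```

```bash
python3 -c "
from h import *
p,Rm,s=pose();print(p.round(1),Rm.round(3),s['joint_positions'].round(2))
go(p=[638,-42.5,206],ang=83.6);cv2.imwrite('pics/s7.png',robot.capture('side'));cv2.imwrite('pics/w7.png',robot.capture('wrist'))
cv2.imwrite('pics/j7.png',np.hstack([cv2.imread('pics/w7.png')[:400,:400],cv2.imread('pics/s7.png')[60:460,160:]]))"
```

```text
[637.9 -44.2 249.4] [[ 0.116  0.993 -0.009]
 [ 0.993 -0.116  0.003]
 [ 0.002 -0.009 -1.   ]] [ 0.62  0.71 -0.9   1.48  0.57  1.23 -0.47]
travel total [0.02  0.004 0.543] n>= 1 row [0.02  0.004 0.543]
turn total [-0.067 -0.015 -0.03 ]Traceback (most recent call last):
  File "<string>", line 5, in <module>
    cv2.imwrite('pics/j7.png',np.hstack([cv2.imread('pics/w7.png')[:400,:400],cv2.imread('pics/s7.png')[60:460,160:]]))
                              ~~~~~~~~~^^^^^^^^^^^^^^^^^^^^^^^^^^^^^^^^^^^^^^^^^^^^^^^^^^^^^^^^^^^^^^^^^^^^^^^^^^^^^^^
    return _nx.concatenate(arrs, 1, dtype=dtype, casting=casting)
           ~~~~~~~~~~~~~~~^^^^^^^^^^^^^^^^^^^^^^^^^^^^^^^^^^^^^^^
ValueError: all the input array dimensions except for the concatenation axis must match exactly, but along dimension 0, the array at index 0 has size 400 and the array at index 1 has size 360
```

```bash
python3 -c "
import cv2;a=cv2.imread('pics/w7.png');b=cv2.imread('pics/s7.png')[60:420,160:560]
cv2.imwrite('pics/j7.png',cv2.hconcat([cv2.resize(a,(400,360)),b]))"
```

```text
(no output)
```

View pics/j7.png

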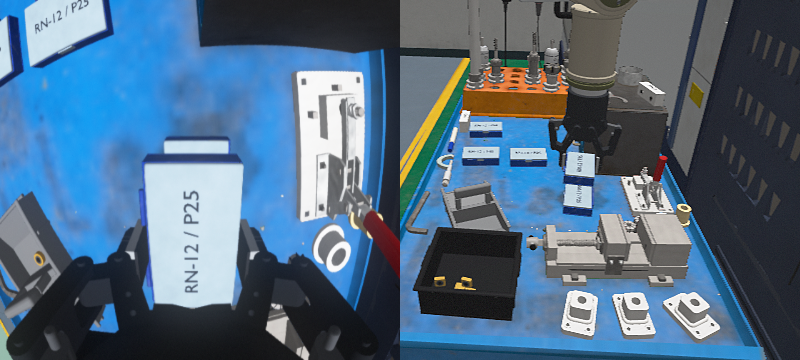

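```bash
python3 -c "
from h import *
p,Rm,s=pose();im=cv2.imread('pics/w7.png')
hsv=cv2.cvtColor(im,cv2.COLOR_BGR2HSV);m=((hsv[...,1]<75)&(hsv[...,2]>150))
for r in (168,172,176): 
  c=np.where(m[r,200:350])[0]+200; print(r,c.min(),c.max(),[(Rm.T@(onz('wrist',(x,r),23,p,Rm)-p))[:2].round(1).tolist() for x in (c.min(),c.max())])
col=m[130:200,275].astype(int);print(''.join(map(str,col)),[tuple(v) for v in im[150:184:3,275]])
"
```

```text
168 230 319 [[40.8, -22.8], [41.0, 31.5]]
172 230 319 [[38.4, -22.8], [38.5, 31.6]]
176 230 319 [[35.9, -22.9], [36.0, 31.6]]
0000000000000000000000000000000000111111111111111000000000001111111111 [(np.uint8(145), np.uint8(109), np.uint8(81)), (np.uint8(144), np.uint8(110), np.uint8(83)), (np.uint8(146), np.uint8(110), np.uint8(82)), (np.uint8(110), np.uint8(72), np.uint8(50)), (np.uint8(96), np.uint8(62), np.uint8(48)), (np.uint8(231), np.uint8(215), np.uint8(191)), (np.uint8(239), np.uint8(227), np.uint8(206)), (np.uint8(238), np.uint8(227), np.uint8(204)), (np.uint8(239), np.uint8(228), np.uint8(206)), (np.uint8(239), np.uint8(227), np.uint8(204)), (np.uint8(119), np.uint8(73), np.uint8(54)), (np.uint8(102), np.uint8(64), np.uint8(47))]
```

step_arm --rows '[{"travel": [0, 0.04, 0.1], "turn": [0, 0, 0]}, {"travel": [0, 0, 0.2], "turn": [0, 0, 0]}, {"travel": [0, 0, 0.15], "turn": [0, 0, 0]}, {"travel": [0, 0, 0.08], "turn": [0, 0, 0]}, {"travel": [0, 0, 0.05], "turn": [0, 0, 0]}, {"travel": [0, 0, 0], "turn": [0, 0, 0]}, {"travel": [0, 0, 0], "turn": [0, 0, 0]}, {"travel": [0, 0, 0], "turn": [0, 0, 0]}]'

```text
time: 29.9
tcp_pos: [640.9, -44.2, 202.6]
tool_rot: [-0.005, 0.747, 0.665, -0.002]
ft_force: [-0.2, -0.3, -3.3]
finger_gap: 57.2
grip_force: 44.8
```

step_arm --rows '[{"travel": [0, 0, 0.02], "turn": [0, 0, 0]}, {"travel": [0, 0, 0.01], "turn": [0, 0, 0]}, {"travel": [0, 0, 0], "turn": [0, 0, 0]}, {"travel": [0, 0, 0], "turn": [0, 0, 0]}]'

```text
time: 30.3
tcp_pos: [640.9, -44.2, 200.2]
tool_rot: [-0.004, 0.747, 0.665, -0.002]
ft_force: [-0.0, 0.1, 1.7]
finger_gap: 57.0
grip_force: 45.3
```

step_arm --rows '[{"travel": [0, 0, 0], "turn": [0, 0, 0]}, {"travel": [0, 0, 0], "turn": [0, 0, 0]}, {"travel": [0, 0, 0], "turn": [0, 0, 0]}, {"travel": [0, 0, 0], "turn": [0, 0, 0]}, {"travel": [0, 0, 0], "turn": [0, 0, 0]}, {"travel": [0, 0, -0.2], "turn": [0, 0, 0]}, {"travel": [0, 0, -0.5], "turn": [0, 0, 0]}, {"travel": [0, 0, -0.5], "turn": [0, 0, 0]}, {"travel": [0, 0, 0], "turn": [0, 0, 0]}, {"travel": [0, 0, 0], "turn": [0, 0, 0]}, {"travel": [0, 0, 0], "turn": [0, 0, 0]}]' --gripper 1

```text
time: 31.4
tcp_pos: [641.4, -44.8, 295.3]
tool_rot: [-0.005, 0.747, 0.665, -0.003]
ft_force: [-0.6, -0.3, -1.3]
finger_gap: 85.4
grip_force: 0.0
```

```bash
python3 -c "
from h import *
lids('w8',hz=46)
a=cv2.imread('pics/w8.png');b=robot.capture('side')[180:340,260:440]
cv2.imwrite('pics/j8.png',cv2.hconcat([a[:400,60:460],cv2.resize(b,(400,400))]))
go(p=[525,114,300],ang=5)"
```

```text
lid px (425.984130859375, 390.1711730957031) world [ 778.6 -260.4] size [48. 92.] long 114.1 tool dxy [-198.4  161.2]
lid px (271.5, 213.0) world [642.1 -42.3] size [56.4 86. ] long 83.5 tool dxy [2.5 0.4]
lid px (113.55325317382812, 32.515079498291016) world [543.2 107.8] size [53.  78.9] long 4.8 tool dxy [ 140.2 -115.1]
tcp [641.4 -44.8 295.3] head 83.4 j [ 0.62  0.67 -0.92  1.43  0.53  1.32 -0.45] t 31.4
travel total [ 1.804 -1.674 -0.043] n>= 5 row [ 0.361 -0.335 -0.009]
turn total [-0.087  0.048  9.796]
```

View pics/j8.png

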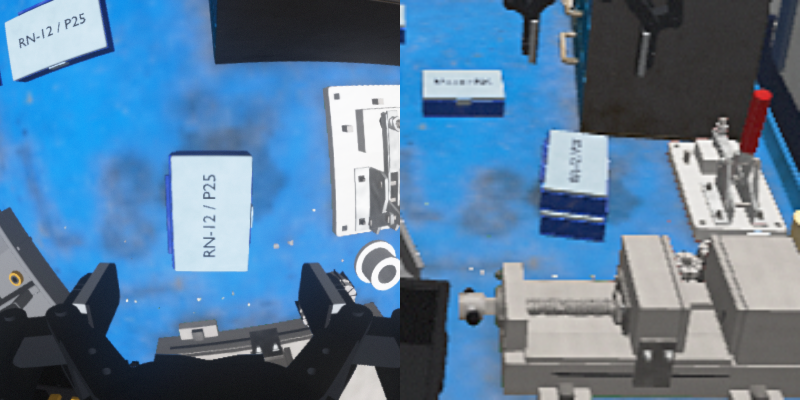

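step_arm --rows '[{"travel": [-0.05, -0.46, 0], "turn": [0, 0, 0]}, {"travel": [-0.05, -0.45, 0], "turn": [0, 0, 0]}, {"travel": [-0.05, -0.45, 0], "turn": [0, 0, 0.5]}, {"travel": [0, 0, 0], "turn": [0, 0, 0.9]}, {"travel": [0, 0, 0], "turn": [0, 0, 0.9]}, {"travel": [0, 0, 0], "turn": [0, 0, 1]}, {"travel": [0, 0, 0], "turn": [0, 0, 1]}, {"travel": [0, 0, 0], "turn": [0, 0, 1]}, {"travel": [0, 0, 0], "turn": [0, 0, 1]}, {"travel": [0, 0, 0], "turn": [0, 0, 1]}, {"travel": [0, 0, 0], "turn": [0, 0, 1]}, {"travel": [0, 0, 0], "turn": [0, 0, 1]}, {"travel": [0, 0, 0], "turn": [0, 0, 0.5]}, {"travel": [0.04, -0.5, 0], "turn": [0, 0, 0]}, {"travel": [0.04, -0.5, 0], "turn": [0, 0, 0]}, {"travel": [0.04, -0.5, 0], "turn": [0, 0, 0]}, {"travel": [0.04, -0.5, 0], "turn": [0, 0, 0]}, {"travel": [0, 0, 0], "turn": [0, 0, 0]}, {"travel": [0, 0, 0], "turn": [0, 0, 0]}, {"travel": [0, 0, 0], "turn": [0, 0, 0]}]'

```text
time: 33.5
tcp_pos: [531.2, 115.3, 296.7]
tool_rot: [-0.002, 0.999, 0.043, -0.006]
ft_force: [0.6, -0.7, 0.2]
finger_gap: 85.4
grip_force: 0.0
```

step_arm --rows '[{"travel": [0, 0, 0], "turn": [0, 0, 0]}, {"travel": [0, 0, 0], "turn": [0, 0, 0]}]'

```text
time: 33.7
tcp_pos: [531.3, 115.2, 297.2]
tool_rot: [-0.002, 0.999, 0.042, -0.005]
ft_force: [1.3, 0.3, 0.1]
finger_gap: 85.4
grip_force: 0.0
```

```bash
python3 -c "
from h import *
lids('w9')"
```

```text
lid px (261.0, 319.5) world [417.6 113.4] size [56.2 87.3] long 5.2 tool dxy [-113.5   -7.8]
lid px (269.0, 202.5) world [531.8 116.1] size [56.2 86.5] long 4.9 tool dxy [ 0.5 -0.8]
lid px (480.7935791015625, 94.53083038330078) world [644.9 -59.1] size [62.6 96.9] long 83.4 tool dxy [ 98.5 183.2]
tcp [531.3 115.2 297.2] head 4.8 j [ 0.37  0.4  -0.8   1.71  0.3   1.17 -2.  ] t 33.7
```

step_arm --rows '[{"travel": [0, -0.01, 0.3], "turn": [0, 0, 0]}, {"travel": [0, 0, 0.4], "turn": [0, 0, 0]}, {"travel": [0, 0, 0.4], "turn": [0, 0, 0]}, {"travel": [0, 0, 0.25], "turn": [0, 0, 0]}, {"travel": [0, 0, 0.15], "turn": [0, 0, 0]}, {"travel": [0, 0, 0], "turn": [0, 0, 0]}, {"travel": [0, 0, 0], "turn": [0, 0, 0]}, {"travel": [0, 0, 0], "turn": [0, 0, 0]}]'

```text
time: 34.55
tcp_pos: [530.4, 118.0, 178.7]
tool_rot: [-0.002, 0.999, 0.043, -0.004]
ft_force: [1.0, -0.1, -0.2]
finger_gap: 85.5
grip_force: 0.0
```

step_arm --rows '[{"travel": [0, 0, 0], "turn": [0, 0, 0]}, {"travel": [0, 0, 0], "turn": [0, 0, 0]}, {"travel": [0, 0, 0], "turn": [0, 0, 0]}, {"travel": [0, 0, 0], "turn": [0, 0, 0]}, {"travel": [0, 0, 0], "turn": [0, 0, 0]}, {"travel": [0, 0, 0], "turn": [0, 0, 0]}, {"travel": [0, 0, 0], "turn": [0, 0, 0]}]' --gripper -1 --force 40

```text
time: 35.25
tcp_pos: [530.2, 117.8, 178.4]
tool_rot: [-0.002, 0.999, 0.043, -0.004]
ft_force: [-1.3, -0.6, 6.0]
finger_gap: 56.9
grip_force: 42.2
```

step_arm --rows '[{"travel": [0, 0, -0.2], "turn": [0, 0, 0]}, {"travel": [0, 0, -0.4], "turn": [0, 0, 0]}, {"travel": [0, 0, -0.4], "turn": [0, 0, 0]}, {"travel": [0, 0, -0.4], "turn": [0, 0, 0]}, {"travel": [-0.04, 0.5, 0], "turn": [0, 0, 0]}, {"travel": [-0.04, 0.5, 0], "turn": [0, 0, 0]}, {"travel": [-0.04, 0.5, 0], "turn": [0, 0, 0]}, {"travel": [-0.05, 0.52, 0], "turn": [0, 0, -0.4]}, {"travel": [0, 0, 0], "turn": [0, 0, -0.9]}, {"travel": [0, 0, 0], "turn": [0, 0, -0.9]}, {"travel": [0, 0, 0], "turn": [0, 0, -0.9]}, {"travel": [0, 0, 0], "turn": [0, 0, -0.9]}, {"travel": [0, 0, 0], "turn": [0, 0, -0.9]}, {"travel": [0, 0, 0], "turn": [0, 0, -0.9]}, {"travel": [0, 0, 0], "turn": [0, 0, -0.9]}, {"travel": [0, 0, 0], "turn": [0, 0, -0.9]}, {"travel": [0, 0, 0], "turn": [0, 0, -0.9]}, {"travel": [0, 0, 0], "turn": [0, 0, -0.9]}, {"travel": [0, 0, 0], "turn": [0, 0, -0.4]}, {"travel": [0, 0, 0], "turn": [0, 0, 0]}]'

```text
time: 37.25
tcp_pos: [531.2, -44.9, 289.3]
tool_rot: [-0.005, 0.747, 0.665, -0.003]
ft_force: [-0.2, -0.4, -3.1]
finger_gap: 57.1
grip_force: 45.5
```

step_arm --rows '[{"travel": [0.03, 0.3, 0], "turn": [0, 0, 0]}, {"travel": [0.03, 0.4, 0], "turn": [0, 0, 0]}, {"travel": [0.04, 0.4, 0.1], "turn": [0, 0, 0]}, {"travel": [0.04, 0.28, 0.2], "turn": [0, 0, 0]}, {"travel": [0.02, 0, 0.1], "turn": [0, 0, 0]}, {"travel": [0, 0, 0], "turn": [0, 0, 0]}, {"travel": [0, 0, 0], "turn": [0, 0, 0]}, {"travel": [0, 0, 0], "turn": [0, 0, 0]}, {"travel": [0, 0, 0], "turn": [0, 0, 0]}]'

```text
time: 38.15
tcp_pos: [642.0, -45.0, 256.7]
tool_rot: [-0.004, 0.747, 0.665, -0.002]
ft_force: [0.1, -0.6, -2.8]
finger_gap: 56.9
grip_force: 45.5
```

```bash
python3 -c "
from h import *
go(p=[641.2,-44,224.4],ang=83.4);print(pose()[2]['joint_positions'].round(2))"
```

```text
travel total [ 0.01  -0.007  0.404] n>= 1 row [ 0.01  -0.007  0.404]
turn total [-0.068 -0.014 -0.008]
[ 0.62  0.71 -0.91  1.46  0.57  1.25 -0.47]
```

step_arm --rows '[{"travel": [0.01, -0.01, 0.12], "turn": [0, 0, 0]}, {"travel": [0, 0, 0.12], "turn": [0, 0, 0]}, {"travel": [0, 0, 0.08], "turn": [0, 0, 0]}, {"travel": [0, 0, 0.05], "turn": [0, 0, 0]}, {"travel": [0, 0, 0.01], "turn": [0, 0, 0]}, {"travel": [0, 0, 0], "turn": [0, 0, 0]}, {"travel": [0, 0, 0], "turn": [0, 0, 0]}, {"travel": [0, 0, 0], "turn": [0, 0, 0]}]'

```text
time: 38.95
tcp_pos: [641.3, -43.7, 225.5]
tool_rot: [-0.005, 0.747, 0.665, -0.002]
ft_force: [-0.2, 0.2, -3.0]
finger_gap: 57.2
grip_force: 45.6
```

step_arm --rows '[{"travel": [0, 0, 0.02], "turn": [0, 0, 0]}, {"travel": [0, 0, 0], "turn": [0, 0, 0]}, {"travel": [0, 0, 0], "turn": [0, 0, 0]}]'

```text
time: 39.25
tcp_pos: [641.4, -43.6, 224.2]
tool_rot: [-0.004, 0.747, 0.665, -0.002]
ft_force: [-0.6, 0.5, 1.6]
finger_gap: 57.6
grip_force: 45.9
```

Release, rise, check, then head for B at about (417.6, 113.4).

step_arm --rows '[{"travel": [0, 0, 0], "turn": [0, 0, 0]}, {"travel": [0, 0, 0], "turn": [0, 0, 0]}, {"travel": [0, 0, 0], "turn": [0, 0, 0]}, {"travel": [0, 0, 0], "turn": [0, 0, 0]}, {"travel": [0, 0, 0], "turn": [0, 0, 0]}, {"travel": [0, 0, -0.2], "turn": [0, 0, 0]}, {"travel": [0, 0, -0.5], "turn": [0, 0, 0]}, {"travel": [0, 0, -0.5], "turn": [0, 0, 0]}, {"travel": [0, 0, 0], "turn": [0, 0, 0]}, {"travel": [0, 0, 0], "turn": [0, 0, 0]}, {"travel": [0, 0, 0], "turn": [0, 0, 0]}]' --gripper 1

```text
time: 40.35
tcp_pos: [641.9, -44.2, 319.3]
tool_rot: [-0.005, 0.747, 0.665, -0.003]
ft_force: [-0.5, 0.0, 0.2]
finger_gap: 85.6
grip_force: 0.0
```

```bash
python3 -c "
from h import *
lids('w10',hz=69)"
```

```text
lid px (272.0, 211.0) world [642.7 -40.6] size [56.4 86. ] long 83.4 tool dxy [3.7 0.4]
lid px (422.69451904296875, 154.87396240234375) world [758.2  -9.3] size [ 66.2 101.7] long 91.3 tool dxy [ 48.1 111.5]
lid px (30.243846893310547, 74.84822082519531) world [457.1  98.3] size [47.7 75. ] long 4.1 tool dxy [ 120.3 -200. ]
tcp [641.9 -44.2 319.3] head 83.4 j [ 0.63  0.66 -0.94  1.4   0.52  1.36 -0.44] t 40.35
```

step_arm --rows '[{"travel": [-0.05, -0.5, 0], "turn": [0, 0, 0]}, {"travel": [-0.05, -0.5, 0], "turn": [0, 0, 0]}, {"travel": [-0.05, -0.5, 0], "turn": [0, 0, 0.5]}, {"travel": [0, 0, 0], "turn": [0, 0, 0.9]}, {"travel": [0, 0, 0], "turn": [0, 0, 0.9]}, {"travel": [0, 0, 0], "turn": [0, 0, 1]}, {"travel": [0, 0, 0], "turn": [0, 0, 1]}, {"travel": [0, 0, 0], "turn": [0, 0, 1]}, {"travel": [0, 0, 0], "turn": [0, 0, 1]}, {"travel": [0, 0, 0], "turn": [0, 0, 1]}, {"travel": [0, 0, 0], "turn": [0, 0, 1]}, {"travel": [0, 0, 0], "turn": [0, 0, 1]}, {"travel": [0, 0, 0], "turn": [0, 0, 0.5]}, {"travel": [-0.25, -0.48, 0], "turn": [0, 0, 0]}, {"travel": [-0.25, -0.48, 0], "turn": [0, 0, 0]}, {"travel": [-0.25, -0.48, 0], "turn": [0, 0, 0]}, {"travel": [-0.25, -0.48, 0], "turn": [0, 0, 0]}, {"travel": [0, 0, 0], "turn": [0, 0, 0]}, {"travel": [0, 0, 0], "turn": [0, 0, 0]}, {"travel": [0, 0, 0], "turn": [0, 0, 0]}]'

```text
time: 42.4
tcp_pos: [428.9, 102.9, 322.0]
tool_rot: [-0.002, 0.999, 0.043, -0.005]
ft_force: [-0.7, -0.9, 0.2]
finger_gap: 85.3
grip_force: 0.0
```

step_arm --rows '[{"travel": [0, 0, 0], "turn": [0, 0, 0]}, {"travel": [0, 0, 0], "turn": [0, 0, 0]}]'

```text
time: 42.6
tcp_pos: [429.0, 103.0, 322.1]
tool_rot: [-0.002, 0.999, 0.042, -0.005]
ft_force: [-0.3, -0.9, 0.1]
finger_gap: 85.6
grip_force: 0.0
```

```bash
python3 -c "
from h import *
lids('w11')"
```

```text
lid px (442.6091003417969, 218.1847686767578) world [421.2 -66.8] size [63.8 72.5] long 23.3 tool dxy [-22.2 168.6]
lid px (257.5, 207.0) world [417.2 113. ] size [57.  86.2] long 5.2 tool dxy [-10.9 -10.9]
lid px (105.72309112548828, 201.78463745117188) world [410.3 257.9] size [57.8 88.7] long 4.2 tool dxy [  -5.5 -155.9]
tcp [429.  103.  322.1] head 4.9 j [ 0.57  0.13 -0.93  1.93  0.11  1.15 -1.88] t 42.6
```

step_arm --rows '[{"travel": [-0.125, -0.136, 0.2], "turn": [0, 0, 0]}, {"travel": [0, 0, 0.4], "turn": [0, 0, 0]}, {"travel": [0, 0, 0.4], "turn": [0, 0, 0]}, {"travel": [0, 0, 0.4], "turn": [0, 0, 0]}, {"travel": [0, 0, 0.25], "turn": [0, 0, 0]}, {"travel": [0, 0, 0.15], "turn": [0, 0, 0]}, {"travel": [0, 0, 0], "turn": [0, 0, 0]}, {"travel": [0, 0, 0], "turn": [0, 0, 0]}, {"travel": [0, 0, 0], "turn": [0, 0, 0]}]'

```text
time: 43.55
tcp_pos: [416.9, 114.6, 179.7]
tool_rot: [-0.002, 0.999, 0.043, -0.004]
ft_force: [0.1, 1.1, -0.2]
finger_gap: 85.4
grip_force: 0.0
```

```bash
python3 -c "
from h import *
go(p=[417,113,178],ang=5);print(pose()[0])"
```

```text
travel total [-0.     0.02   0.021] n>= 1 row [-0.     0.02   0.021]
turn total [-0.033  0.056 -0.006]
[416.87583842 114.6212717  179.65484137]
```

step_arm --rows '[{"travel": [0, 0, 0.01], "turn": [0, 0, 0]}, {"travel": [0, 0, 0], "turn": [0, 0, 0]}, {"travel": [0, 0, 0], "turn": [0, 0, 0]}, {"travel": [0, 0, 0], "turn": [0, 0, 0]}, {"travel": [0, 0, 0], "turn": [0, 0, 0]}, {"travel": [0, 0, 0], "turn": [0, 0, 0]}, {"travel": [0, 0, 0], "turn": [0, 0, 0]}, {"travel": [0, 0, -0.2], "turn": [0, 0, 0]}, {"travel": [0, 0, -0.4], "turn": [0, 0, 0]}, {"travel": [0, 0, -0.4], "turn": [0, 0, 0]}, {"travel": [0, 0, -0.4], "turn": [0, 0, 0]}, {"travel": [0, 0, -0.4], "turn": [0, 0, 0]}, {"travel": [0.25, 0.42, 0], "turn": [0, 0, 0]}, {"travel": [0.25, 0.42, 0], "turn": [0, 0, 0]}, {"travel": [0.25, 0.42, 0], "turn": [0, 0, 0]}, {"travel": [0.25, 0.42, 0], "turn": [0, 0, 0]}, {"travel": [0.25, 0.42, 0], "turn": [0, 0, 0]}, {"travel": [0, 0, 0], "turn": [0, 0, -0.5]}]' --gripper -1 --force 40

```text
time: 45.35
tcp_pos: [533.6, -51.1, 319.1]
tool_rot: [-0.002, 0.997, 0.074, -0.005]
ft_force: [-0.8, -0.4, -3.1]
finger_gap: 57.0
grip_force: 45.9
```

step_arm --rows '[{"travel": [0, 0, 0], "turn": [0, 0, -0.9]}, {"travel": [0, 0, 0], "turn": [0, 0, -0.9]}, {"travel": [0, 0, 0], "turn": [0, 0, -0.9]}, {"travel": [0, 0, 0], "turn": [0, 0, -0.9]}, {"travel": [0, 0, 0], "turn": [0, 0, -0.9]}, {"travel": [0, 0, 0], "turn": [0, 0, -0.9]}, {"travel": [0, 0, 0], "turn": [0, 0, -0.9]}, {"travel": [0, 0, 0], "turn": [0, 0, -0.9]}, {"travel": [0, 0, 0], "turn": [0, 0, -0.9]}, {"travel": [0, 0, 0], "turn": [0, 0, -0.9]}, {"travel": [0, 0, 0], "turn": [0, 0, -0.3]}, {"travel": [0.04, 0.3, 0], "turn": [0, 0, 0]}, {"travel": [0.04, 0.4, 0], "turn": [0, 0, 0]}, {"travel": [0.04, 0.4, 0], "turn": [0, 0, 0]}, {"travel": [0.04, 0.28, 0], "turn": [0, 0, 0]}, {"travel": [0, 0, 0], "turn": [0, 0, 0]}, {"travel": [0, 0, 0], "turn": [0, 0, 0]}, {"travel": [0, 0, 0], "turn": [0, 0, 0]}, {"travel": [0, 0, 0], "turn": [0, 0, 0]}]'

```text
time: 47.25
tcp_pos: [642.3, -45.0, 319.0]
tool_rot: [-0.005, 0.747, 0.665, -0.003]
ft_force: [-0.1, -1.1, -2.0]
finger_gap: 57.1
grip_force: 45.9
```

```bash
python3 -c "
from h import *
p,Rm,s=pose();go(p=[641.2,-45.5,248.4],ang=83.4)
im=robot.capture('wrist');cv2.imwrite('pics/w12.png',im)
hsv=cv2.cvtColor(im,cv2.COLOR_BGR2HSV);m=(hsv[...,1]<75)&(hsv[...,2]>150)
print(''.join(map(str,m[120:230,270].astype(int))))
for r in (192,200): c=np.where(m[r,180:360])[0]+180;print(c.min(),c.max())"
```

```text
travel total [-0.01  -0.004  0.882] n>= 2 row [-0.005 -0.002  0.441]
turn total [-0.078 -0.013 -0.004]
00000000000000000000000000000000011111111111111111111011111000000000011111111111111111111111111111111100111111
203 339
203 338
```

step_arm --rows '[{"travel": [-0.01, -0.01, 0.2], "turn": [0, 0, 0]}, {"travel": [0, 0, 0.25], "turn": [0, 0, 0]}, {"travel": [0, 0, 0.2], "turn": [0, 0, 0]}, {"travel": [0, 0, 0.1], "turn": [0, 0, 0]}, {"travel": [0, 0, 0.07], "turn": [0, 0, 0]}, {"travel": [0, 0, 0.03], "turn": [0, 0, 0]}, {"travel": [0, 0, 0], "turn": [0, 0, 0]}, {"travel": [0, 0, 0], "turn": [0, 0, 0]}, {"travel": [0, 0, 0], "turn": [0, 0, 0]}]'

```text
time: 48.2
tcp_pos: [641.6, -45.1, 251.6]
tool_rot: [-0.004, 0.747, 0.665, -0.002]
ft_force: [-0.2, 0.6, -2.3]
finger_gap: 57.0
grip_force: 45.9
```

step_arm --rows '[{"travel": [0, 0, 0.02], "turn": [0, 0, 0]}, {"travel": [0, 0, 0], "turn": [0, 0, 0]}, {"travel": [0, 0, 0], "turn": [0, 0, 0]}]'

```text
time: 48.5
tcp_pos: [641.3, -45.3, 249.2]
tool_rot: [-0.005, 0.747, 0.665, -0.003]
ft_force: [-0.8, -0.5, -3.2]
finger_gap: 57.1
grip_force: 45.9
```

step_arm --rows '[{"travel": [0, 0, 0.02], "turn": [0, 0, 0]}, {"travel": [0, 0, 0], "turn": [0, 0, 0]}, {"travel": [0, 0, 0], "turn": [0, 0, 0]}]'

```text
time: 48.8
tcp_pos: [641.4, -45.2, 247.7]
tool_rot: [-0.005, 0.747, 0.665, -0.003]
ft_force: [-0.3, 0.2, -3.2]
finger_gap: 57.4
grip_force: 46.0
```

step_arm --rows '[{"travel": [0, 0, 0], "turn": [0, 0, 0]}, {"travel": [0, 0, 0], "turn": [0, 0, 0]}, {"travel": [0, 0, 0], "turn": [0, 0, 0]}, {"travel": [0, 0, 0], "turn": [0, 0, 0]}, {"travel": [0, 0, 0], "turn": [0, 0, 0]}, {"travel": [0, 0, -0.2], "turn": [0, 0, 0]}, {"travel": [0, 0, -0.5], "turn": [0, 0, 0]}, {"travel": [0, 0, -0.5], "turn": [0, 0, 0]}, {"travel": [0, 0, 0], "turn": [0, 0, 0]}, {"travel": [0, 0, 0], "turn": [0, 0, 0]}, {"travel": [0, 0, 0], "turn": [0, 0, 0]}]' --gripper 1

```text
time: 49.9
tcp_pos: [642.1, -45.7, 343.3]
tool_rot: [-0.005, 0.747, 0.665, -0.003]
ft_force: [0.7, 0.3, -0.7]
finger_gap: 85.1
grip_force: 0.0
```

```bash
python3 -c "
from h import *
lids('w13',hz=92)"
```

```text
lid px (271.0, 208.5) world [642.8 -40.7] size [56.3 91.4] long 83.5 tool dxy [5.  0.1]
lid px (412.0990295410156, 149.8857879638672) world [750.   -6.7] size [61.4 93.7] long 91.1 tool dxy [ 51.3 102.7]
tcp [642.1 -45.7 343.3] head 83.4 j [ 0.64  0.65 -0.98  1.36  0.53  1.41 -0.44] t 49.9
```

step_arm --rows '[{"travel": [-0.05, -0.5, 0], "turn": [0, 0, 0]}, {"travel": [-0.05, -0.5, 0], "turn": [0, 0, 0]}, {"travel": [-0.05, -0.5, 0], "turn": [0, 0, 0.5]}, {"travel": [0, 0, 0], "turn": [0, 0, 0.9]}, {"travel": [0, 0, 0], "turn": [0, 0, 0.9]}, {"travel": [0, 0, 0], "turn": [0, 0, 1]}, {"travel": [0, 0, 0], "turn": [0, 0, 1]}, {"travel": [0, 0, 0], "turn": [0, 0, 1]}, {"travel": [0, 0, 0], "turn": [0, 0, 1]}, {"travel": [0, 0, 0], "turn": [0, 0, 1]}, {"travel": [0, 0, 0], "turn": [0, 0, 1]}, {"travel": [0, 0, 0], "turn": [0, 0, 1]}, {"travel": [0, 0, 0], "turn": [0, 0, 0.5]}, {"travel": [-0.12, -0.54, 0], "turn": [0, 0, 0]}, {"travel": [-0.12, -0.54, 0], "turn": [0, 0, 0]}, {"travel": [-0.12, -0.54, 0], "turn": [0, 0, 0]}, {"travel": [-0.12, -0.54, 0], "turn": [0, 0, 0]}, {"travel": [-0.12, -0.54, 0], "turn": [0, 0, 0]}, {"travel": [-0.12, -0.54, 0], "turn": [0, 0, 0]}, {"travel": [-0.12, -0.54, 0], "turn": [0, 0, 0]}]'

```text
time: 51.95
tcp_pos: [427.6, 252.9, 346.2]
tool_rot: [-0.002, 0.999, 0.043, -0.006]
ft_force: [0.2, 0.6, -0.3]
finger_gap: 85.6
grip_force: 0.0
```

step_arm --rows '[{"travel": [0, 0, 0], "turn": [0, 0, 0]}, {"travel": [0, 0, 0], "turn": [0, 0, 0]}, {"travel": [0, 0, 0], "turn": [0, 0, 0]}, {"travel": [0, 0, 0], "turn": [0, 0, 0]}]'

```text
time: 52.35
tcp_pos: [429.4, 250.2, 346.5]
tool_rot: [-0.002, 0.999, 0.042, -0.005]
ft_force: [0.1, 0.5, 0.2]
finger_gap: 85.7
grip_force: 0.0
```

```bash
python3 -c "
from h import *
lids('w14')"
```

```text
lid px (524.1989135742188, 223.45751953125) world [419.8 -62.3] size [57.2 71. ] long 24.3 tool dxy [-35.7 310.6]
tcp [429.4 250.2 346.5] head 4.8 j [ 0.27  0.29 -1.    1.76  0.24  1.24 -2.28] t 52.35
```

Run:
```python
from h import *
p,Rm,s=pose();im=cv2.imread('pics/w14.png');hsv=cv2.cvtColor(im,cv2.COLOR_BGR2HSV)
m=((hsv[...,1]<60)&(hsv[...,2]>190)).astype(np.uint8);m=cv2.morphologyEx(m,cv2.MORPH_CLOSE,np.ones((5,5)));m=cv2.morphologyEx(m,cv2.MORPH_OPEN,np.ones((15,15)));
for c in cv2.findContours(m,0,2)[0]:
    if cv2.contourArea(c)>800:
        w=np.array([onz('wrist',q[0],23,p,Rm)[:2] for q in c],np.float32);print(cv2.boundingRect(c),np.round(cv2.minAreaRect(w),1) if 0 else cv2.minAreaRect(w))
go(p=[410.8,258.3,178])
```

```text
(182, 259, 75, 23) ((340.4007873535156, 296.6437072753906), (23.853229522705078, 78.421875), 3.3776302337646484)
(229, 163, 59, 88) ((410.54241943359375, 259.99871826171875), (86.85411071777344, 54.67243576049805), 5.316075325012207)
travel total [-0.201 -0.111  2.11 ] n>= 4 row [-0.05  -0.028  0.528]
```

step_arm --rows '[{"travel": [-0.2, -0.13, 0.2], "turn": [0, 0, -0.05]}, {"travel": [0, 0, 0.5], "turn": [0, 0, 0]}, {"travel": [0, 0, 0.5], "turn": [0, 0, 0]}, {"travel": [0, 0, 0.4], "turn": [0, 0, 0]}, {"travel": [0, 0, 0.3], "turn": [0, 0, 0]}, {"travel": [0, 0, 0.18], "turn": [0, 0, 0]}, {"travel": [0, 0, 0.02], "turn": [0, 0, 0]}, {"travel": [0, 0, 0], "turn": [0, 0, 0]}, {"travel": [0, 0, 0], "turn": [0, 0, 0]}, {"travel": [0, 0, 0], "turn": [0, 0, 0]}]'

```text
time: 53.4
tcp_pos: [410.6, 261.6, 180.3]
tool_rot: [-0.002, 0.999, 0.047, -0.004]
ft_force: [-0.5, 0.3, 0.1]
finger_gap: 85.6
grip_force: 0.0
```

step_arm --rows '[{"travel": [0, 0, 0], "turn": [0, 0, 0]}, {"travel": [0, 0, 0], "turn": [0, 0, 0]}, {"travel": [0, 0, 0], "turn": [0, 0, 0]}, {"travel": [0, 0, 0], "turn": [0, 0, 0]}, {"travel": [0, 0, 0], "turn": [0, 0, 0]}, {"travel": [0, 0, 0], "turn": [0, 0, 0]}, {"travel": [0, 0, 0], "turn": [0, 0, 0]}]' --gripper -1 --force 40

```text
time: 54.1
tcp_pos: [410.3, 261.4, 179.9]
tool_rot: [-0.002, 0.999, 0.047, -0.005]
ft_force: [-1.5, -2.6, 8.1]
finger_gap: 57.6
grip_force: 41.6
```

step_arm --rows '[{"travel": [0, 0, -0.2], "turn": [0, 0, 0]}, {"travel": [0, 0, -0.4], "turn": [0, 0, 0]}, {"travel": [0, 0, -0.5], "turn": [0, 0, 0]}, {"travel": [0, 0, -0.5], "turn": [0, 0, 0]}, {"travel": [0, 0, -0.5], "turn": [0, 0, 0]}, {"travel": [0.14, 0.5, 0], "turn": [0, 0, 0]}, {"travel": [0.14, 0.5, 0], "turn": [0, 0, 0]}, {"travel": [0.14, 0.5, 0], "turn": [0, 0, 0]}, {"travel": [0.14, 0.5, 0], "turn": [0, 0, 0]}, {"travel": [0.14, 0.5, 0], "turn": [0, 0, 0]}, {"travel": [0.15, 0.5, 0], "turn": [0, 0, 0]}, {"travel": [0.15, 0.5, 0], "turn": [0, 0, 0]}, {"travel": [0.15, 0.45, 0], "turn": [0, 0, 0]}, {"travel": [0, 0, 0], "turn": [0, 0, -0.45]}]'

```text
time: 55.5
tcp_pos: [533.9, -51.9, 344.8]
tool_rot: [-0.002, 0.997, 0.074, -0.005]
ft_force: [-0.2, -0.3, -2.6]
finger_gap: 57.1
grip_force: 45.3
```

step_arm --rows '[{"travel": [0, 0, 0], "turn": [0, 0, -0.9]}, {"travel": [0, 0, 0], "turn": [0, 0, -0.9]}, {"travel": [0, 0, 0], "turn": [0, 0, -0.9]}, {"travel": [0, 0, 0], "turn": [0, 0, -0.9]}, {"travel": [0, 0, 0], "turn": [0, 0, -0.9]}, {"travel": [0, 0, 0], "turn": [0, 0, -0.9]}, {"travel": [0, 0, 0], "turn": [0, 0, -0.9]}, {"travel": [0, 0, 0], "turn": [0, 0, -0.9]}, {"travel": [0, 0, 0], "turn": [0, 0, -0.9]}, {"travel": [0, 0, 0], "turn": [0, 0, -0.9]}, {"travel": [0, 0, 0], "turn": [0, 0, -0.3]}, {"travel": [0.04, 0.3, 0], "turn": [0, 0, 0]}, {"travel": [0.04, 0.4, 0], "turn": [0, 0, 0]}, {"travel": [0.04, 0.4, 0], "turn": [0, 0, 0]}, {"travel": [0.04, 0.28, 0], "turn": [0, 0, 0]}, {"travel": [0, 0, 0], "turn": [0, 0, 0]}, {"travel": [0, 0, 0], "turn": [0, 0, 0]}, {"travel": [0, 0, 0], "turn": [0, 0, 0]}, {"travel": [0, 0, 0], "turn": [0, 0, 0]}]'

```text
time: 57.4
tcp_pos: [643.4, -45.4, 344.1]
tool_rot: [-0.005, 0.747, 0.665, -0.003]
ft_force: [-0.1, -0.2, -1.3]
finger_gap: 57.2
grip_force: 45.3
```

```bash
python3 -c "
from h import *
p,Rm,s=pose();go(p=[641.2,-45,272],ang=83.4)
im=robot.capture('wrist');cv2.imwrite('pics/w15.png',im)
hsv=cv2.cvtColor(im,cv2.COLOR_BGR2HSV);m=(hsv[...,1]<75)&(hsv[...,2]>150)
print(''.join(map(str,m[120:230,270].astype(int))))
for r in (192,200): c=np.where(m[r,180:360])[0]+180;print(c.min(),c.max())"
```

```text
travel total [-0.    -0.019  0.902] n>= 2 row [-0.    -0.009  0.451]
turn total [-0.075 -0.014 -0.003]
00000000000000000000000000001111000011111111111111111111000000000000111111111111111111111111111111111001111111
204 338
204 338
```

step_arm --rows '[{"travel": [0, -0.02, 0.2], "turn": [0, 0, 0]}, {"travel": [0, 0, 0.25], "turn": [0, 0, 0]}, {"travel": [0, 0, 0.2], "turn": [0, 0, 0]}, {"travel": [0, 0, 0.12], "turn": [0, 0, 0]}, {"travel": [0, 0, 0.07], "turn": [0, 0, 0]}, {"travel": [0, 0, 0.03], "turn": [0, 0, 0]}, {"travel": [0, 0, 0.02], "turn": [0, 0, 0]}, {"travel": [0, 0, 0], "turn": [0, 0, 0]}, {"travel": [0, 0, 0], "turn": [0, 0, 0]}, {"travel": [0, 0, 0], "turn": [0, 0, 0]}]'

```text
time: 58.45
tcp_pos: [641.9, -44.8, 272.9]
tool_rot: [-0.005, 0.747, 0.665, -0.002]
ft_force: [-0.2, 0.7, -2.3]
finger_gap: 56.9
grip_force: 45.3
```

step_arm --rows '[{"travel": [0, 0, 0.02], "turn": [0, 0, 0]}, {"travel": [0, 0, 0], "turn": [0, 0, 0]}, {"travel": [0, 0, 0], "turn": [0, 0, 0]}]'

```text
time: 58.75
tcp_pos: [641.9, -44.8, 271.3]
tool_rot: [-0.004, 0.747, 0.665, -0.002]
ft_force: [1.5, -0.6, 0.3]
finger_gap: 56.8
grip_force: 45.6
```

Contact; release, rise and move back clear, then check everything.

step_arm --rows '[{"travel": [0, 0, 0], "turn": [0, 0, 0]}, {"travel": [0, 0, 0], "turn": [0, 0, 0]}, {"travel": [0, 0, 0], "turn": [0, 0, 0]}, {"travel": [0, 0, 0], "turn": [0, 0, 0]}, {"travel": [0, 0, 0], "turn": [0, 0, 0]}, {"travel": [0, 0, -0.2], "turn": [0, 0, 0]}, {"travel": [0, 0, -0.5], "turn": [0, 0, 0]}, {"travel": [0, 0, -0.5], "turn": [0, 0, 0]}, {"travel": [0, 0, 0], "turn": [0, 0, 0]}, {"travel": [-0.1, -0.5, 0], "turn": [0, 0, 0]}, {"travel": [0, -0.5, 0], "turn": [0, 0, 0]}, {"travel": [0, -0.5, 0], "turn": [0, 0, 0]}, {"travel": [0, -0.5, 0], "turn": [0, 0, 0]}, {"travel": [0, 0, 0], "turn": [0, 0, 1]}, {"travel": [0, 0, 0], "turn": [0, 0, 1]}, {"travel": [0, 0, 0], "turn": [0, 0, 1]}, {"travel": [0, 0, 0], "turn": [0, 0, 1]}, {"travel": [0, 0, 0], "turn": [0, 0, 0]}, {"travel": [0, 0, 0], "turn": [0, 0, 0]}, {"travel": [0, 0, 0], "turn": [0, 0, 0]}]' --gripper 1

```text
time: 60.75
tcp_pos: [482.9, -34.5, 368.8]
tool_rot: [-0.004, 0.9, 0.435, -0.004]
ft_force: [0.4, 0.9, 0.9]
finger_gap: 85.6
grip_force: 0.0
```

```bash
python3 -c "
from h import *
lids('w16',hz=115)
p,Rm,s=pose();np.savez('w16.npz',p=p,R=Rm)
a=cv2.imread('pics/w16.png');b=robot.capture('side')[130:390,160:440]
cv2.imwrite('pics/j16.png',cv2.hconcat([a[:,60:500],cv2.resize(b,(360,420))]))"
```

```text
lid px (466.8379821777344, 243.55519104003906) world [ 597.7 -163. ] size [70.4 87.5] long 68.5 tool dxy [-29.4 169.8]
tcp [482.9 -34.5 368.8] head 51.6 j [ 0.97  0.25 -1.1   1.76  0.23  1.28 -0.86] t 60.75
```

View pics/j16.png

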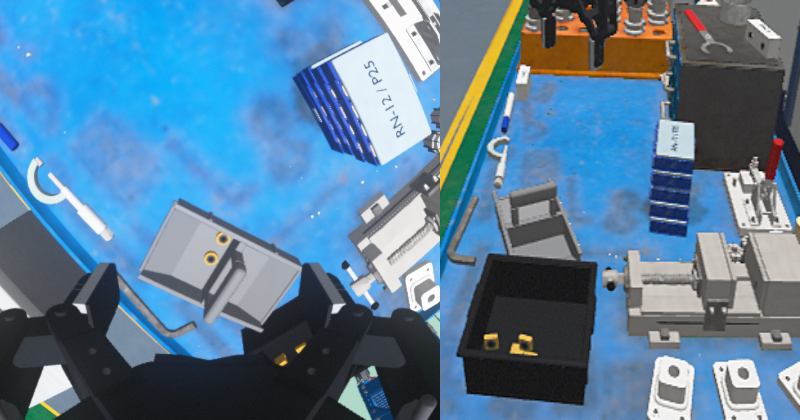

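```bash
python3 -c "
from h import *
z=np.load('w16.npz');p,Rm=z['p'],z['R']
c=[onz('wrist',q,h,p,Rm) for q,h in [((236,201),25),((360,264),25),((321,331),25),((199,276),25)]]
print(np.round(c,0),np.mean(c,0))
def rects(im): 
  hsv=cv2.cvtColor(im,cv2.COLOR_BGR2HSV);w=((hsv[...,0]>15)&(hsv[...,0]<32)&(hsv[...,1]>130)&(hsv[...,2]>120)).astype(np.uint8);return w
"
```

```text
[[ 446.  -24.   25.]
 [ 505. -162.   25.]
 [ 419. -212.   25.]
 [ 356.  -64.   25.]] [ 431.66096912 -115.2769476    25.        ]
```

```bash
python3 -c "
from h import *
print(robot.hand_in())"
```

```text
the job is handed in; nothing more can be done
None
```

I handed the job in at about 61 s, and the verdict is not shown: in the last views the squares lie in the tub, both rounds are in their bay, the lid is shut and all four boxes stand squarely on the base box; the tray stands upright but about 38 mm from its start (probably knocked after I set it down), inside the 80 mm limit, so I left it.

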